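# Put the dominoes away and shut the games box

### The arm

A 6-joint arm with a two-finger parallel gripper is mounted at the origin on the work surface. World frame = base frame: x ahead of the robot, y to its left, z up, the work surface at z = 0. Lengths are in m, angles in degrees, forces in N, time in s.
With the tool pointing down it reaches from about 0.25 to 0.725 m from the base axis. Payload 9.7 kg.
Tool frame: the origin (TCP) lies between the finger pads; the fingertips stand 11 mm ahead of it and the grasp point (between the pads) lies 8 mm behind it; z points along the fingers, y is the direction in which the jaws open and shut (so a half turn about z gives the same grasp; the last joint's range is limited). The gripper opens to 85 mm and grips with 20 to 120 N. Pads are 22 mm wide; open, the fingers measure 114 mm over their backs; the gripper's body (76 mm by 85 mm) begins 54 mm behind the grasp point. The pads swing forward as they close: fully open they stand 13 mm farther back than shut.
Start: joints at [66.578, 4.979, 10.078, 95.1, 0, 90], TCP at [0.219, 0.505, 0.242] pointing down, gripper open.
Joint ranges: [-179.16, 179.16], [-48.56, 103.87], [-65.8, 70.77], [-126.05, 130.52], [-82.76, 87.17], [-180, 180]. Speed limits (degrees/s): [127.2, 127.2, 147.25, 180, 180, 180].

### API

Orientations are given as [roll, pitch, yaw] about the fixed x, y, z axes, in that order (R = Rz(yaw) Ry(pitch) Rx(roll)).
In Python, from workcell import bot gives the robot as it stands.
- The arm moves only by the tool play_rows, never from a script. Its argument "targets" is a list of rows, each an object of numbers: "fingers": the gripper command: -1 is shut, 1 is fully open, values between are in proportion; "x", "y", "z": the shift along the tool's x, y, z in m; "wx", "wy", "wz": the turn, a rotation vector about the tool's x, y, z in degrees. In form: [{"fingers": .., "x": .., "y": .., "z": .., "wx": .., "wy": .., "wz": ..}, ...]. A call has 1 to 20 rows; each row is the pose to reach, as a shift and turn from the pose commanded when the call began, along the tool's axes at that moment; what a row does not reach only later rows make up. A row lasts 1/12 s, in which the tool goes at most 41.7 mm and 7.16 degrees, less where a joint would pass 70% of its speed; a pose out of reach is approached as far as the arm can. A call with a gripper value outside its range is refused whole. The fingers move at their own pace and stop on an object; "grip_force" is the grip in N (left out, the last holds). Time passes only in rows, so rows that repeat a pose let the fingers close. It gives the time, the measured TCP pose, the force and the opening at its end, in the units of the state.
- bot.get_obs(): the state, without advancing time (a new reading comes with each control period).
- bot.camera(name): name is "side" or "top" or "wrist"; returns (picture, depth): 400x640x3 uint8, blue, green, red; 400x640 float32, m along the optical axis (not along the pixel's ray), 0 where there is no reading.
- bot.get_calibration(name): a dict with "fx", "fy", "cx", "cy" (pixels), "distortion" ([k1, k2, p1, p2, k3] as OpenCV has them; the pictures are not rectified), "camera_from_world" (4x4, takes a point from world to camera coordinates). Camera axes: x right, y down, z forward; pixel columns grow to the right and rows downward; lengths in m; the calibration is good to about 2 mm. A picture is of the moment at which its call begins: read the wrist's pose just before it. get_calibration takes no time and is no camera call; for the wrist camera it gives the pose at the moment of the call.
- bot.job_done(): hands the job in, once; it reports no verdict.
Trained networks look in the newest picture that a camera, given by its name, has taken for a name from the list of things; names that differ only in an ending like _2 or _b are one class to them, and where a whole thing is asked for, a point or a joint stands for the part that bears it (a point fixed in the world has none). Each returns a list of dicts, best first, with "confidence" (0 to 1); they miss things now and then, are a little off and sometimes report something else, mostly with a low value. They report only what shows in the picture. A call takes as long as a camera call. They do not tell look-alikes from the thing itself.
- bot.look_for(query, camera): "extent" ([left, top, right, bottom] in pixels, round what is visible of it).
- bot.outline_of(query, camera): "region" (400x640 bool, what is visible of it) and "extent" ([left, top, right, bottom] in pixels, round what is visible of it).
- bot.place_of(query, camera): "point" ([row, column] in pixels: a listed point, or the origin of a listed thing).
The state is a dict: "time": time; "q": joint angles; "qd": joint speeds; "joint_efforts": joint torques, N m; "ee_pos": TCP position; "tcp_rot": TCP orientation; "wrist_force": force on the tool from outside, world axes, zero at the start; "torque": the same for the moment, N m; "opening": finger opening in m.
Only numpy, scipy, OpenCV 4.12 (cv2) and the standard library are available. Lean on these libraries where they do the work, as an engineer would, in place of code of your own. Each camera call takes 0.05 s, during which the arm holds its last target.

### The job

The domino game is over: put every domino tile on the table away by pushing it flat through the slot in the front of the wooden games box, so that it drops inside. Once they are all in, knock the box's red-capped catch pin fully down with the wooden mallet, not with the hand, to shut the slot, then lay the mallet down in the middle of the blue mat. Leave the other things on the table where they stand.

Things in the scene. Friction and masses are not known exactly. Their poses are not given: they have to be found in the camera images.
- gamesbox: fixed wooden games box with clear lid (lid top 95 mm above the table); origin on the table under the middle of the slot's outer face; x points into the box (the way tiles are pushed), y along the slot, z up. Inside: 84 mm wide, x 6 to 130 mm, floor 6 mm above the table. Put-away tiles lie or lean in there, below the slot.
- slot (a point): middle of the slot's lower edge at its outer face, on the sill's top, 75 mm above the table; axes as the box. The slot is 75 mm wide (y), 14 mm high and 6 mm deep (x 0 to 6 mm). Two low cheeks on the sill (14 mm high) funnel to it: 75 mm apart at the slot, about 100 mm apart at x = -42 mm.
- sill (a point): middle of the top of the flat wooden sill in front of the slot: 45 mm before the slot face, 75 mm above the table. The sill is 116 mm wide (y) and runs from 100 mm before the slot face to 6 mm behind it, where it ends in a drop into the box. A tile can be laid flat on it, its 70 mm side along the slot, and pushed in.
- notch (a point): innermost point, at lid level, of a finger notch in the lip over the slot (lip: 89 to 101 mm above the table): 34 mm wide, centred on the slot, open upwards and to the front, reaching 30 mm behind the slot face. Closed fingertips pushing a tile's rear edge can pass through it; a tile drops inside once its rear edge is about 15 mm behind the slot face.
- catch (a joint): how far the box's sprung catch is driven down: 0 fully up, 0.014 m fully down; starts at 0 to 0.003. Needs about 5 to 6 N and stays where it is left. It is a steel pin with a red cap on a flat steel yoke above the lid, with two tabs that shut the slot when down.
- pin_top (a point): middle of the top face of the catch pin's red cap (22 mm across), 85 mm behind the slot face; 137 mm above the table when up, 123 mm when fully down; moves with the catch. The yoke's top lies 23 mm lower than the cap's top.
- mallet_c (a point): loose wooden mallet, 180 g; this point: middle of its length on the handle's axis, 20 mm above what it lies on. x runs from head to pommel. Square head 44 mm long, 40 x 40 mm, centre 50 mm from here at -x; handle 16 x 16 mm; square pommel 40 x 40 mm, outer end 72 mm from here at +x. Lies level on any of its 4 sides; any of the head's 4 sides can strike.
- mat_c (a point): middle of the top of a fixed blue felt mat, 130 mm (x) by 190 mm (y), 3 mm thick, on the table
- tile1_c (a point): wooden domino tile, dark brown with white pips, 36 mm (its x) by 70 mm (its y) by 10 mm thick (its z), about 28 g; this point is its centre (5 mm above the table when it lies flat). It starts lying flat, any yaw. Absent in some runs (None from the start).
- tile2_c (a point): wooden domino tile, dark brown with white pips, 36 mm (its x) by 70 mm (its y) by 10 mm thick (its z), about 28 g; this point is its centre (5 mm above the table when it lies flat). It starts lying flat, any yaw. Absent in some runs (None from the start).
- tile3_c (a point): wooden domino tile, dark brown with white pips, 36 mm (its x) by 70 mm (its y) by 10 mm thick (its z), about 28 g; this point is its centre (5 mm above the table when it lies flat). It starts lying flat, any yaw. Absent in some runs (None from the start).
- tile4_c (a point): wooden domino tile, dark brown with white pips, 36 mm (its x) by 70 mm (its y) by 10 mm thick (its z), about 28 g; this point is its centre (5 mm above the table when it lies flat). It starts lying flat, any yaw. Absent in some runs (None from the start).
- tile5_c (a point): wooden domino tile, dark brown with white pips, 36 mm (its x) by 70 mm (its y) by 10 mm thick (its z), about 28 g; this point is its centre (5 mm above the table when it lies flat). It starts lying flat, any yaw. Absent in some runs (None from the start).
- tile6_c (a point): wooden domino tile, dark brown with white pips, 36 mm (its x) by 70 mm (its y) by 10 mm thick (its z), about 28 g; this point is its centre (5 mm above the table when it lies flat). It starts lying flat, any yaw. Absent in some runs (None from the start).
- tumbler: glass tumbler, 68 mm across, 100 mm tall, standing on an aluminium coaster (bystander); origin at its underside
- bowl: red ceramic bowl, 104 mm across, 50 mm tall (bystander); origin at its underside
- mug: white mug, 76 mm across, 85 mm tall, with a handle (bystander); origin at its underside
- remote: black remote control 45 x 150 x 18 mm (bystander); origin at its underside
- mallet: the same mallet; origin at the centre of the head's underside as it first lies
Things that resemble listed ones, but are neither listed nor needed, are in the scene too. What is shaped like the part that bears tile2_c but green or yellow is not meant.

How it is judged (in metres and radians):
On the way, in this order (a step that is already met when the one before it is completed fails the run):
1. every tile present is inside the games box (x of tile1_c in the frame of gamesbox between 0.01 and 0.13 m and y of tile1_c in the frame of gamesbox between -0.042 and 0.042 m and height (world z) of each of tile1_c, tile2_c, tile3_c, tile4_c, tile5_c, tile6_c below 0.069 m and x of tile2_c in the frame of gamesbox between 0.01 and 0.13 m and y of tile2_c in the frame of gamesbox between -0.042 and 0.042 m and x of tile3_c in the frame of gamesbox between 0.01 and 0.13 m and y of tile3_c in the frame of gamesbox between -0.042 and 0.042 m and x of tile4_c in the frame of gamesbox between 0.01 and 0.13 m and y of tile4_c in the frame of gamesbox between -0.042 and 0.042 m and x of tile5_c in the frame of gamesbox between 0.01 and 0.13 m and y of tile5_c in the frame of gamesbox between -0.042 and 0.042 m and x of tile6_c in the frame of gamesbox between 0.01 and 0.13 m and y of tile6_c in the frame of gamesbox between -0.042 and 0.042 m), for 0.2 s.
2. the catch pin is fully down (over 11 mm) under the mallet (value of joint catch above 0.011 m and contact force between mallet and catch above 0.3 N).
At the end, for the whole second after the job is handed in: All tiles present are inside the games box (centre behind the slot wall and below the slot), the catch is down by more than 11 of its 14 mm, and the mallet lies still and level on the mat, the middle of its length within 45 mm of the mat's middle (all of step 1 and value of joint catch above 0.011 m and horizontal distance between mallet_c and mat_c below 0.045 m and height (world z) of mallet_c between 0.018 and 0.032 m and linear speed of mallet below 0.02 m/s); the robot touches nothing.
It fails at once if the tumbler, bowl, mug or remote control is moved by more than 40 mm or tipped (distance of any of tumbler, bowl, mug, remote from where it was at the start of the episode above 0.04 m or angle between any of tumbler, bowl, mug, remote's own z axis and vertical above 0.5 rad).
It fails at once if the fingers press on the catch (over 3 N) (contact force between the fingers and catch above 3 N).
Of tile1, tile2, tile3, tile4, tile5, tile6 only 4 to 6 are there at a start; the rules pass over those that are not, and their reading is None.
At some moment in a run one of tile1, tile2, tile3, tile4, tile5, tile6, mallet may be knocked a few centimetres aside while the robot is not near it.
Once in a run the grip may slacken for a moment while it holds something.
It also fails if it takes over 210 s, if anything falls off the work surface, if the arm or the gripper's body presses on something with over 40 N, if the wrist force passes 120 N, or if a joint passes its speed limit or range.

## Working session

There is one attempt and no reset: what is moved stays moved. The work goes in short steps, Python scripts to look and compute and a tool call to move; the robot and the scene stay as the last step left them, time stands still between calls to the robot, and variables do not carry over. Pictures are saved under pics/ and viewed, and the job is handed in when it is done.

Besides the shell and the picture viewer there is one more tool, called after "Emit:" as a command line: name --argument value ..., lists and objects as JSON in quotes. play_rows: Moves the arm, as the interface text tells. Its arguments: {"type":"object","properties":{"targets":{"type":"array","items":{"type":"object","properties":{"fingers":{"type":"number"},"x":{"type":"number"},"y":{"type":"number"},"z":{"type":"number"},"wx":{"type":"number"},"wy":{"type":"number"},"wz":{"type":"number"}}}},"grip_force":{"type":"number"}},"required":["targets"]}

```bash
ls; mkdir -p pics; python3 - <<'E'
from workcell import bot
import cv2
print(bot.get_obs())
for n in("top","side","wrist"):
    p,d=bot.camera(n); cv2.imwrite(f"pics/a_{n}.png",p); c=bot.get_calibration(n); print(n,c)
E
```

```text
pics
{'time': 0.0, 'q': array([6.65782302e+01, 5.01195346e+00, 1.00344773e+01, 9.50990779e+01,
       4.30382404e-05, 8.99997212e+01]), 'qd': array([-0.05450619,  0.05340553,  0.05050098,  0.06981064,  0.01936704,
        0.05192668]), 'joint_efforts': array([-5.90723466e-04, -5.20397830e+01,  4.64792204e+01,  1.64007564e-02,
        8.86619341e-05, -2.19160050e-06]), 'ee_pos': array([0.21853948, 0.50448947, 0.24157508]), 'tcp_rot': array([-1.79923446e+02, -4.34107214e-05,  1.56578509e+02]), 'wrist_force': array([-0.16373082,  0.26157252,  0.17809183]), 'torque': array([ 0.02772101, -0.01622951, -0.00252588]), 'opening': 0.08542626821979657}
top {'fx': 411.1007492058507, 'fy': 411.1007492058507, 'cx': 319.7104011019672, 'cy': 201.5707393258112, 'distortion': array([-0.01614664,  0.        ,  0.        ,  0.        ,  0.        ]), 'camera_from_world': array([[ 1.40466974e-03, -9.99921507e-01, -1.24501854e-02,
         8.88199040e-03],
       [-9.81467470e-01,  1.00722283e-03, -1.91626176e-01,
         5.34825882e-01],
       [ 1.91623675e-01,  1.24886235e-02, -9.81389016e-01,
       
[... 415 characters left out ...]
0.72876544,  0.35302579],
       [ 0.53103433,  0.49921883, -0.68467737,  0.99504983],
       [ 0.        ,  0.        ,  0.        ,  1.        ]])}
wrist {'fx': 296.86847632462764, 'fy': 296.86847632462764, 'cx': 324.8198470308026, 'cy': 200.42748473767892, 'distortion': array([0.0182576, 0.       , 0.       , 0.       , 0.       ]), 'camera_from_world': array([[ 3.97645535e-01,  9.17538948e-01, -5.54352029e-04,
        -5.48677428e-01],
       [ 8.72255995e-01, -3.77833089e-01,  3.10502231e-01,
        -4.12027035e-02],
       [ 2.84688438e-01, -1.23953363e-01, -9.50572489e-01,
         3.79713397e-01],
       [ 0.00000000e+00,  0.00000000e+00,  0.00000000e+00,
         1.00000000e+00]])}
```

View pics/a_top.png

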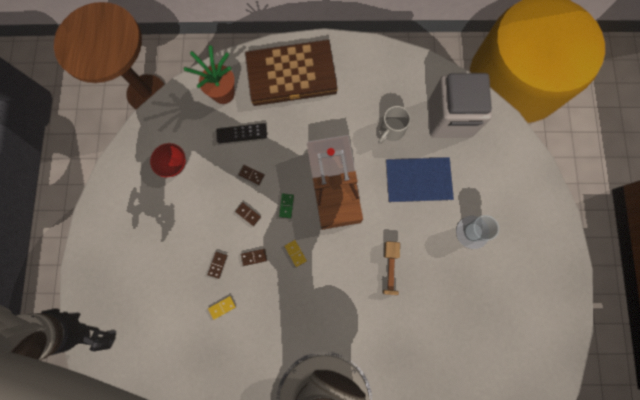

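View pics/a_side.png

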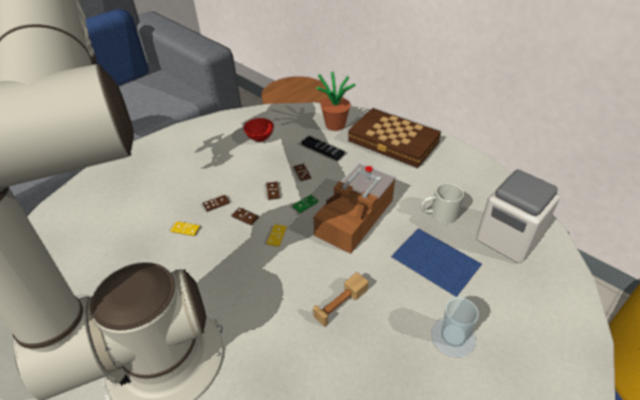

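View pics/a_wrist.png

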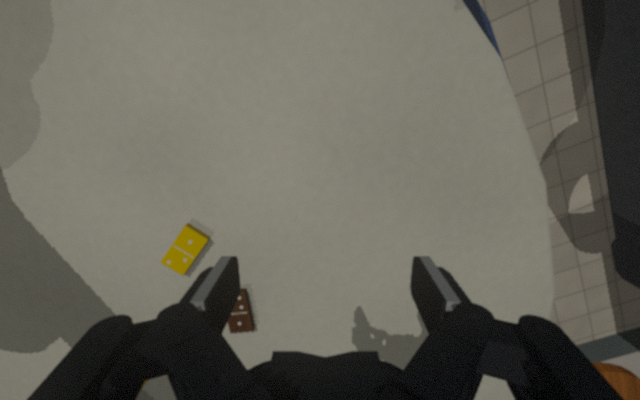

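```bash
cat > h.py <<'E'
from workcell import bot
import numpy as np, cv2
def K(c): return np.array([[c['fx'],0,c['cx']],[0,c['fy'],c['cy']],[0,0,1.]])
def ray(c,uv):
    uv=np.asarray(uv,float).reshape(-1,1,2)
    n=cv2.undistortPoints(uv,K(c),c['distortion']).reshape(-1,2)
    T=c['camera_from_world'];R=T[:3,:3];t=T[:3,3]
    return -R.T@t, np.c_[n,np.ones(len(n))]@R   # origin, dirs (depth-scaled)
def at_z(c,uv,z):
    o,d=ray(c,uv); s=(z-o[2])/d[:,2]; return o+d*s[:,None]
def at_d(c,uv,dep):
    o,d=ray(c,uv); return o+d*np.asarray(dep).reshape(-1,1)
def cloud(c,dep):
    v,u=np.mgrid[0:400,0:640]; return at_d(c,np.c_[u.ravel(),v.ravel()],dep.ravel()).reshape(400,640,3)
def proj(c,P):
    T=c['camera_from_world'];rv=cv2.Rodrigues(T[:3,:3])[0]
    return cv2.projectPoints(np.asarray(P,float).reshape(-1,1,3),rv,T[:3,3],K(c),c['distortion'])[0].reshape(-1,2)
def rect(c,mask,z):
    v,u=np.nonzero(mask); P=at_z(c,np.c_[u,v],z)[:,:2]
    (x,y),(w,h),a=cv2.minAreaRect((P*1000).astype(np.float32))
    if w>h: a+=90
    # long-side direction angle
    return x/1000,y/1000,min(w,h),max(w,h),(a+90)%180
E
python3 - <<'E'
from h import *
for n in("top","side"):
    p,d=bot.camera(n);c=bot.get_calibration(n)
    for q in ("tile1_c","gamesbox","mallet","remote","mug","bowl","tumbler","catch"):
        for r in bot.outline_of(q,n):
            m=r['region']; 
            z={'tile1_c':.01,'mallet':.04}.get(q)
            print(n,q,round(r['confidence'],2),[int(e) for e in r['extent']],np.round(rect(c,m,z),3) if z else '')
    for q in ("slot","sill","notch","pin_top","mallet_c","mat_c","gamesbox"):
        z={'slot':.075,'sill':.075,'notch':.095,'pin_top':.137,'mallet_c':.02,'mat_c':.003,'gamesbox':0}[q]
        for r in bot.place_of(q,n):
            v,u=r['point'];dd=d[int(round(v)),int(round(u))]
            print(n,q,round(r['confidence'],2),np.round([u,v]),np.round(at_z(c,[[u,v]],z)[0],3),'depth',np.round(at_d(c,[[u,v]],[dd])[0],3))
E
```

```text
top tile1_c 0.77 [236, 203, 257, 225] [ 0.508  0.217 38.237 74.989 52.436]
top tile1_c 0.61 [149, 142, 183, 173] [ 0.671  0.462 95.743 99.869 89.846]
top gamesbox 0.74 [307, 131, 364, 228] 
top mallet 0.98 [383, 243, 401, 297] [  0.354  -0.187  44.006 141.398 176.981]
top mallet 0.66 [245, 248, 263, 267] [ 0.382  0.192 33.843 67.53  99.509]
top remote 0.74 [215, 124, 268, 144] 
top mug 0.94 [378, 106, 410, 142] 
top bowl 0.93 [148, 144, 187, 176] 
top tumbler 0.86 [463, 214, 499, 243] 
top catch 0.74 [314, 149, 346, 182] 
top slot 0.95 [334. 186.] [ 0.574 -0.031  0.075] depth [ 0.575 -0.031  0.074]
top slot 0.19 [391. 268.] [ 0.352 -0.18   0.075] depth [ 0.353 -0.187  0.029]
top sill 0.6 [337. 201.] [ 0.533 -0.039  0.075] depth [ 0.532 -0.039  0.076]
top notch 0.62 [333. 172.] [ 0.608 -0.028  0.095] depth [ 0.608 -0.028  0.094]
top pin_top 0.86 [330. 150.] [ 0.658 -0.02   0.137] depth [ 0.66  -0.02   0.129]
top pin_top 0.48 [257. 258.] [0.374 0.166 0.137] depth [0.381 0.187 0.006]
top mallet_c 0.77 [391. 271.] [ 0.346 -0.189  0.02 ] depth [ 0.346 -0.188  0.028]
top mallet_c 0.76 [390
[... 820 characters left out ...]
] [ 0.543 -0.035  0.075] depth [ 0.541 -0.037  0.078]
side sill 0.23 [339. 298.] [ 0.323 -0.208  0.075] depth [ 0.346 -0.188  0.03 ]
side notch 0.72 [359. 190.] [ 0.602 -0.031  0.095] depth [ 0.603 -0.03   0.094]
side notch 0.21 [436. 256.] [ 0.547 -0.307  0.095] depth [ 0.62  -0.276  0.002]
side pin_top 0.63 [368. 163.] [ 0.664 -0.009  0.137] depth [0.796 0.089 0.001]
side mallet_c 0.95 [338. 298.] [ 0.349 -0.181  0.02 ] depth [ 0.345 -0.185  0.029]
side mallet_c 0.72 [354. 288.] [ 0.396 -0.191  0.02 ] depth [ 0.386 -0.199  0.039]
side mat_c 0.92 [436. 259.] [ 0.614 -0.28   0.003] depth [ 0.615 -0.28   0.002]
side gamesbox 0.57 [352. 218.] [ 0.581 -0.026  0.   ] depth [ 0.523 -0.072  0.077]
```

```bash
cat >> h.py <<'E'
def tiles(n,show=False,p=None,d=None):
    if p is None: p,d=bot.camera(n)
    c=bot.get_calibration(n)
    W=cloud(c,d); h=cv2.cvtColor(p,cv2.COLOR_BGR2HSV)
    sat=(h[...,1]>75)&((h[...,0]<14)|(h[...,0]>172))&(h[...,2]<150)
    m=(sat&(W[...,2]>-.01)&(W[...,2]<.022)&(d>0)).astype(np.uint8)
    m=cv2.morphologyEx(m,cv2.MORPH_CLOSE,np.ones((3,3)))
    k,l,s,_=cv2.connectedComponentsWithStats(m); out=[]
    for i in range(1,k):
        if s[i,4]<40: continue
        r=rect(c,l==i,.008)
        if 20<r[2]<60 and 45<r[3]<95: out.append((np.round(r,3),s[i,:5]))
    return out
E
python3 - <<'E'
from h import *
for n in("top","side"):
    print(n)
    for t in tiles(n): print(t)
p,d=bot.camera("top");c=bot.get_calibration("top");W=cloud(c,d)
m=(abs(W[...,2]-.075)<.008)&(W[...,0]>.45)&(W[...,0]<.6)&(abs(W[...,1]+.035)<.09)
v,u=np.nonzero(m);P=W[m]
print("sill",len(P),P[:,2].mean(),cv2.minAreaRect((P[:,:2]*1000).astype(np.float32)),cv2.boxPoints(cv2.minAreaRect((P[:,:2]*1000).astype(np.float32))).round())
m=(abs(W[...,2]-.097)<.007)&(W[...,0]>.5)&(W[...,0]<.8)&(abs(W[...,1]+.035)<.09)
P=W[m]
print("lid",len(P),P[:,2].mean(),cv2.minAreaRect((P[:,:2]*1000).astype(np.float32)))
h=cv2.cvtColor(p,cv2.COLOR_BGR2HSV)
m=(h[...,0]>100)&(h[...,0]<125)&(h[...,1]>120)&(W[...,2]<.03)&(W[...,1]<-.1)&(W[...,0]>.4)
k,l,s,_=cv2.connectedComponentsWithStats(m.astype(np.uint8));i=1+np.argmax(s[1:,4]);print("mat",rect(c,l==i,.003))
cv2.imwrite("pics/b.png",cv2.resize(p[90:310,190:450],None,fx=3,fy=2.7,interpolation=cv2.INTER_CUBIC))
E
```

```text
top
(array([ 0.625,  0.211, 33.166, 67.39 , 63.149]), array([239, 166,  25,  18, 245], dtype=int32))
(array([ 0.508,  0.218, 33.182, 67.43 , 52.623]), array([236, 203,  24,  22, 265], dtype=int32))
(array([  0.385,   0.196,  34.161,  66.464, 102.155]), array([242, 249,  25,  16, 284], dtype=int32))
(array([  0.362,   0.299,  33.588,  66.35 , 162.364]), array([208, 252,  19,  26, 281], dtype=int32))
side
(array([  0.867,   0.292,  33.161,  63.331, 137.234]), array([326, 124,  19,   7,  68], dtype=int32))
(array([  0.68 ,   0.476,  46.921,  74.052, 131.914]), array([248, 126,  23,   9, 143], dtype=int32))
(array([ 0.622,  0.211, 31.742, 68.686, 63.071]), array([295, 165,  15,  15, 148], dtype=int32))
(array([ 0.506,  0.217, 32.054, 67.976, 52.818]), array([267, 182,  12,  17, 171], dtype=int32))
(array([6.5100e-01, 4.0000e-03, 3.8359e+01, 4.9973e+01, 9.9900e+01]), array([350, 192,  15,  14,  85], dtype=int32))
(array([  0.361,   0.299,  35.582,  67.028, 163.2  ]), array([204, 196,  25,  15, 190], dtype=int32))
(array([  0.382,   0.196,  35.233,  67.93 , 102.234]), array([233, 209,  25,  15, 219], dtype=int32))
sill 1532 0.07455753977862294 ((525.1494750976562, -41.17674255371094), (107.01390838623047, 117.03781127929688), 9.499088287353516) [[ 463.    8.]
 [ 482. -108.]
 [ 588.  -90.]
 [ 568.   25.]]
lid 1634 0.09570893412026446 ((620.1863403320312, -25.320167541503906), (174.3883514404297, 117.94232940673828), 9.320531845092773)Traceback (most recent call last):
  File "<stdin>", line 14, in <module>
    return _wrapfunc(a, 'argmax', axis=axis, out=out, **kwds)
    return bound(*args, **kwds)
ValueError: attempt to get argmax of an empty sequence
```

```bash
cat > mv.py <<'E'
import sys,numpy as np
from workcell import bot
from scipy.spatial.transform import Rotation as Ro
# usage: mv.py x,y,z,yaw ...  prints tool-frame offsets from present pose
o=bot.get_obs();p=o['ee_pos'];R=Ro.from_euler('xyz',o['tcp_rot'],degrees=True)
print('t %.1f'%o['time'],'p',p.round(4),'rpy',o['tcp_rot'].round(2),'F',o['wrist_force'].round(1),'open %.4f'%o['opening'],'q',o['q'].round(0))
for a in sys.argv[1:]:
    x,y,z,w=map(float,a.split(','))
    d=R.inv().apply(np.array([x,y,z])-p); r=(R.inv()*Ro.from_euler('xyz',[180,0,w],degrees=True)).as_rotvec(degrees=True)
    print(a,'->',d.round(4),r.round(2),'rows %.1f %.1f'%(np.linalg.norm(d)/.0417,np.linalg.norm(r)/7.16))
E
python3 mv.py 0.362,0.299,0.10,162.8 0.362,0.299,0.012,162.8
python3 - <<'E'
from h import *
p,d=bot.camera("top");c=bot.get_calibration("top")
cv2.imwrite("pics/b.png",cv2.resize(p[90:310,190:450],None,fx=3,fy=2.7,interpolation=cv2.INTER_CUBIC))
h=cv2.cvtColor(p,cv2.COLOR_BGR2HSV)
m=(h[...,0]>100)&(h[...,0]<130)&(h[...,1]>100);m[:,:380]=0;m[:,460:]=0;m[:150]=0;m[210:]=0
print(rect(c,m,.003),m.sum())
E
```

```text
t 1.9 p [0.2186 0.5047 0.2423] rpy [-180.     -0.    156.58] F [-1.3 -0.4  0.4] open 0.0855 q [67.  5. 10. 95.  0. 90.]
0.362,0.299,0.10,162.8 -> [-0.2133 -0.1317  0.1423] [-0.   -0.   -6.22] rows 6.9 0.9
0.362,0.299,0.012,162.8 -> [-0.2133 -0.1317  0.2303] [-0.   -0.   -6.22] rows 8.2 0.9
(0.6111836547851562, -0.28159298706054686, 120.03667449951172, 180.0825653076172, 92.02495098114014) 2300
```

View pics/b.png

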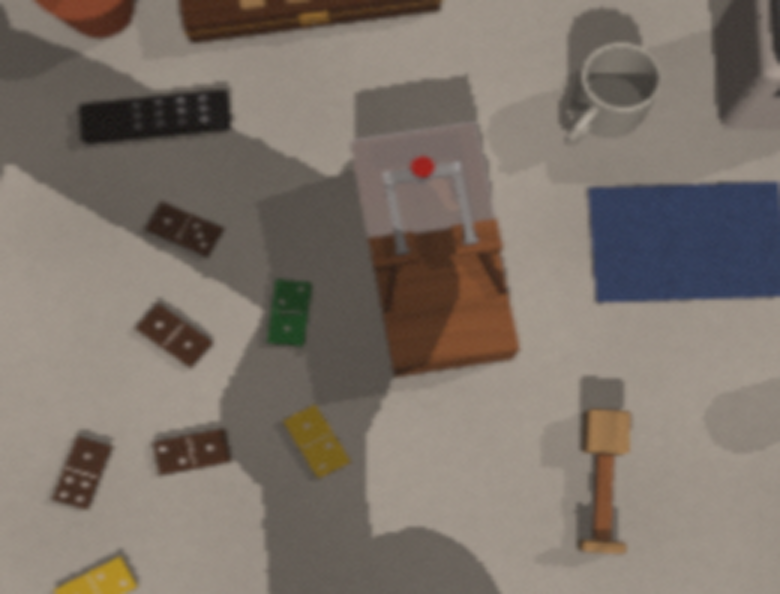

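Emit:
play_rows --targets '[{"fingers":0.35,"x":-0.2133,"y":-0.1317,"z":0.1423,"wz":-6.2},{"fingers":0.35,"x":-0.2133,"y":-0.1317,"z":0.1423,"wz":-6.2},{"fingers":0.35,"x":-0.2133,"y":-0.1317,"z":0.1423,"wz":-6.2},{"fingers":0.35,"x":-0.2133,"y":-0.1317,"z":0.1423,"wz":-6.2},{"fingers":0.35,"x":-0.2133,"y":-0.1317,"z":0.1423,"wz":-6.2},{"fingers":0.35,"x":-0.2133,"y":-0.1317,"z":0.1423,"wz":-6.2},{"fingers":0.35,"x":-0.2133,"y":-0.1317,"z":0.1423,"wz":-6.2},{"fingers":0.35,"x":-0.2133,"y":-0.1317,"z":0.1423,"wz":-6.2},{"fingers":0.35,"x":-0.2133,"y":-0.1317,"z":0.1423,"wz":-6.2},{"fingers":0.35,"x":-0.2133,"y":-0.1317,"z":0.1423,"wz":-6.2}]'

```text
$.targets[0]: bad value
```

```bash
python3 - <<'E'
from h import *
for n in("top","wrist"):
    p,d=bot.camera(n); cv2.imwrite(f"pics/c_{n}.png",p)
    for t in tiles(n,p=p,d=d): print(n,t)
E
python3 mv.py 0.362,0.299,0.012,162.8
```

```text
top (array([ 0.625,  0.212, 33.399, 66.281, 64.763]), array([239, 166,  25,  18, 246], dtype=int32))
top (array([ 0.508,  0.218, 33.674, 67.898, 52.483]), array([236, 203,  24,  22, 270], dtype=int32))
top (array([  0.384,   0.196,  34.362,  66.354, 102.591]), array([242, 249,  25,  16, 284], dtype=int32))
top (array([  0.363,   0.299,  33.201,  66.417, 162.419]), array([208, 252,  19,  26, 284], dtype=int32))
wrist (array([  0.361,   0.302,  35.266,  72.201, 160.968]), array([228, 289,  25,  43, 526], dtype=int32))
t 2.0 p [0.2186 0.5047 0.2423] rpy [-180.      0.    156.58] F [-0.1 -0.4 -0.2] open 0.0853 q [67.  5. 10. 95. -0. 90.]
0.362,0.299,0.012,162.8 -> [-0.2133 -0.1317  0.2303] [-0.    0.   -6.22] rows 8.2 0.9
```

View pics/c_wrist.png

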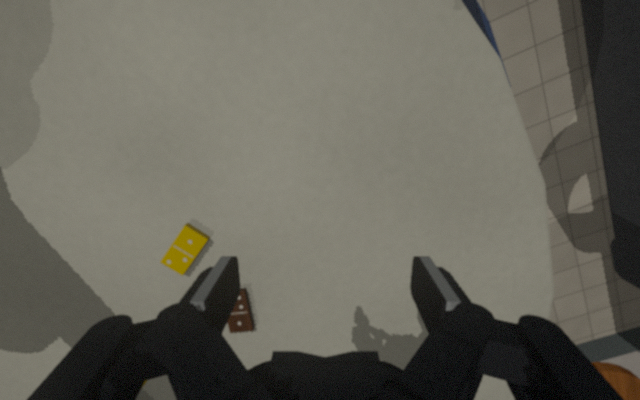

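View pics/c_top.png

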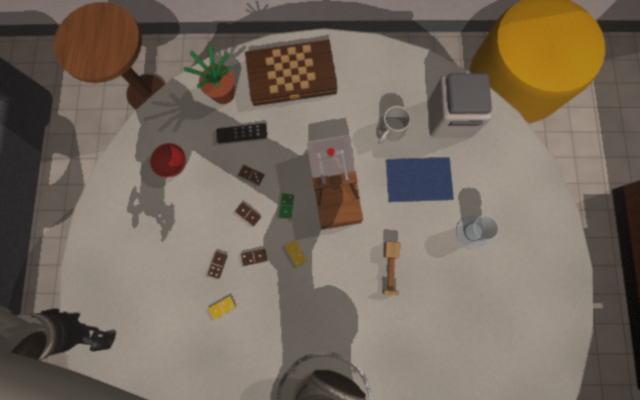

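The move was refused because wx and wy were left out, so nothing has moved. I'll resend it with every field filled in.

Emit:
play_rows --targets '[{"fingers":0.35,"x":-0.213,"y":-0.132,"z":0.142,"wx":0,"wy":0,"wz":-6.2},{"fingers":0.35,"x":-0.213,"y":-0.132,"z":0.142,"wx":0,"wy":0,"wz":-6.2},{"fingers":0.35,"x":-0.213,"y":-0.132,"z":0.142,"wx":0,"wy":0,"wz":-6.2},{"fingers":0.35,"x":-0.213,"y":-0.132,"z":0.142,"wx":0,"wy":0,"wz":-6.2},{"fingers":0.35,"x":-0.213,"y":-0.132,"z":0.142,"wx":0,"wy":0,"wz":-6.2},{"fingers":0.35,"x":-0.213,"y":-0.132,"z":0.142,"wx":0,"wy":0,"wz":-6.2},{"fingers":0.35,"x":-0.213,"y":-0.132,"z":0.142,"wx":0,"wy":0,"wz":-6.2},{"fingers":0.35,"x":-0.213,"y":-0.132,"z":0.142,"wx":0,"wy":0,"wz":-6.2},{"fingers":0.35,"x":-0.213,"y":-0.132,"z":0.142,"wx":0,"wy":0,"wz":-6.2},{"fingers":0.35,"x":-0.213,"y":-0.132,"z":0.142,"wx":0,"wy":0,"wz":-6.2}]'

```text
time: 2.88
ee_pos: [0.3617, 0.2992, 0.1008]
tcp_rot: [180.0, 0.0, 162.7]
wrist_force: [0.1, 0.8, 1.3]
opening: 0.0574
```

```bash
python3 - <<'E'
from h import *
for n in("top","wrist"):
    p,d=bot.camera(n); cv2.imwrite(f"pics/c_{n}2.png",p)
    for t in tiles(n,p=p,d=d): print(n,t)
E
python3 mv.py 0.362,0.299,0.012,162.8
```

```text
top (array([ 0.625,  0.211, 33.32 , 66.984, 63.149]), array([239, 165,  25,  20, 259], dtype=int32))
top (array([ 0.508,  0.218, 34.159, 67.052, 52.483]), array([236, 203,  24,  22, 269], dtype=int32))
top (array([  0.385,   0.196,  33.807,  67.105, 101.365]), array([242, 249,  25,  16, 286], dtype=int32))
wrist (array([  0.362,   0.301,  34.776,  69.652, 162.671]), array([ 306,  164,   45,   83, 3058], dtype=int32))
wrist (array([  0.384,   0.198,  36.583,  71.274, 102.231]), array([ 175,  229,   80,   67, 2310], dtype=int32))
t 3.0 p [0.3615 0.3    0.1012] rpy [1.7992e+02 4.0000e-02 1.6285e+02] F [0.2 0.2 0.1] open 0.0576 q [ 40.  -7. -17.  80.   0.  57.]
0.362,0.299,0.012,162.8 -> [-0.0007 -0.001   0.0892] [0.08 0.04 0.05] rows 2.1 0.0
```

View pics/c_wrist2.png

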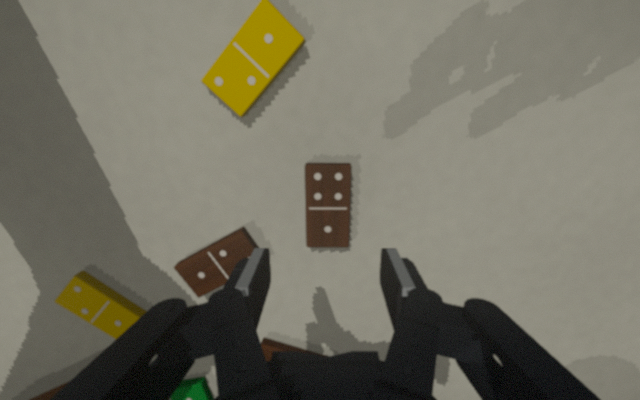

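View pics/c_top2.png

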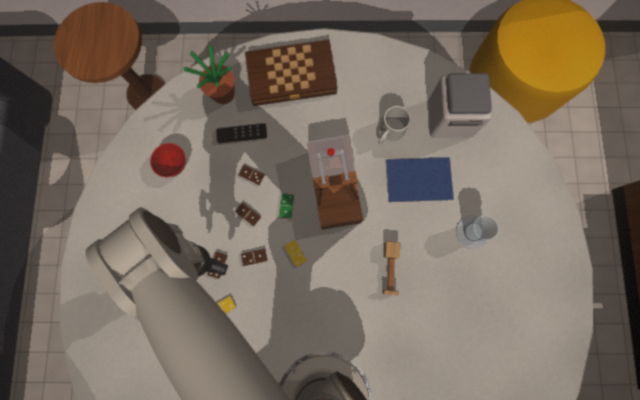

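Emit:
play_rows --targets '[{"fingers":0.35,"x":-0.001,"y":-0.0005,"z":0.04,"wx":0,"wy":0,"wz":0},{"fingers":0.35,"x":-0.001,"y":-0.0005,"z":0.075,"wx":0,"wy":0,"wz":0},{"fingers":0.35,"x":-0.001,"y":-0.0005,"z":0.089,"wx":0,"wy":0,"wz":0},{"fingers":0.35,"x":-0.001,"y":-0.0005,"z":0.089,"wx":0,"wy":0,"wz":0},{"fingers":-1,"x":-0.001,"y":-0.0005,"z":0.089,"wx":0,"wy":0,"wz":0},{"fingers":-1,"x":-0.001,"y":-0.0005,"z":0.089,"wx":0,"wy":0,"wz":0},{"fingers":-1,"x":-0.001,"y":-0.0005,"z":0.089,"wx":0,"wy":0,"wz":0},{"fingers":-1,"x":-0.001,"y":-0.0005,"z":0.089,"wx":0,"wy":0,"wz":0},{"fingers":-1,"x":-0.001,"y":-0.0005,"z":0.089,"wx":0,"wy":0,"wz":0},{"fingers":-1,"x":-0.001,"y":-0.0005,"z":-0.05,"wx":0,"wy":0,"wz":0},{"fingers":-1,"x":-0.001,"y":-0.0005,"z":-0.05,"wx":0,"wy":0,"wz":0},{"fingers":-1,"x":-0.001,"y":-0.0005,"z":-0.05,"wx":0,"wy":0,"wz":0},{"fingers":-1,"x":-0.001,"y":-0.0005,"z":-0.05,"wx":0,"wy":0,"wz":0}]' --grip_force 40

```text
time: 4.07
ee_pos: [0.3638, 0.2993, 0.1573]
tcp_rot: [179.6, 0.3, 162.8]
wrist_force: [1.2, 0.6, -0.4]
opening: 0.0348
```

```bash
python3 - <<'E'
from h import *
p,d=bot.camera("wrist"); cv2.imwrite("pics/d.png",p)
E
python3 - <<'E'
import numpy as np
a=np.radians(9.4);s=np.array([.573,-.032])
f=lambda x,y=0:s+x*np.array([np.cos(a),np.sin(a)])+y*np.array([-np.sin(a),np.cos(a)])
for x in(-.07,-.065,-.1,-.12,.0): print(x,f(x).round(4))
E
python3 mv.py 0.5089,-0.0426,0.17,99.4 0.5089,-0.0426,0.089,99.4
```

```text
-0.07 [ 0.5039 -0.0434]
-0.065 [ 0.5089 -0.0426]
-0.1 [ 0.4743 -0.0483]
-0.12 [ 0.4546 -0.0516]
0.0 [ 0.573 -0.032]
t 4.1 p [0.3642 0.2996 0.1578] rpy [179.54   0.3  162.77] F [-0.4 -0.6  1.1] open 0.0350 q [ 39.  -7. -11.  85.  -0.  57.]
0.5089,-0.0426,0.17,99.4 -> [-0.2396 -0.2839 -0.0132] [5.800e-01 2.000e-02 6.337e+01] rows 8.9 8.9
0.5089,-0.0426,0.089,99.4 -> [-0.2392 -0.2846  0.0678] [5.800e-01 2.000e-02 6.337e+01] rows 9.1 8.9
```

View pics/d.png

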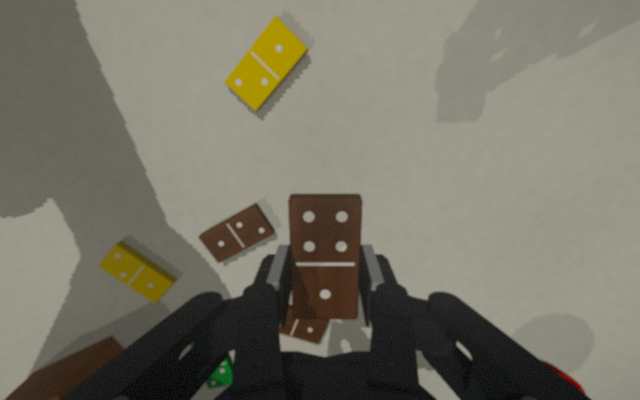

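Emit:
play_rows --targets '[{"fingers":-1,"x":0,"y":0,"z":0,"wx":0,"wy":0,"wz":0},{"fingers":-1,"x":0,"y":0,"z":0,"wx":0,"wy":0,"wz":0}]'

```text
time: 4.28
ee_pos: [0.3624, 0.2981, 0.1501]
tcp_rot: [180.0, 0.0, 162.8]
wrist_force: [-1.0, 0.4, -0.9]
opening: 0.0344
```

```bash
python3 mv.py 0.5089,-0.0426,0.17,99.4 0.5089,-0.0426,0.089,99.4
```

```text
t 4.3 p [0.3624 0.2981 0.1501] rpy [1.7999e+02 1.0000e-02 1.6278e+02] F [-1.   0.4 -0.9] open 0.0344 q [ 39.  -7. -12.  85.  -0.  57.]
0.5089,-0.0426,0.17,99.4 -> [-0.2408 -0.2821 -0.0199] [1.000e-02 0.000e+00 6.338e+01] rows 8.9 8.9
0.5089,-0.0426,0.089,99.4 -> [-0.2408 -0.2821  0.0611] [1.000e-02 0.000e+00 6.338e+01] rows 9.0 8.9
```

Emit:
play_rows --targets '[{"fingers":-1,"x":-0.24,"y":-0.282,"z":-0.02,"wx":0,"wy":0,"wz":63.4},{"fingers":-1,"x":-0.24,"y":-0.282,"z":-0.02,"wx":0,"wy":0,"wz":63.4},{"fingers":-1,"x":-0.24,"y":-0.282,"z":-0.02,"wx":0,"wy":0,"wz":63.4},{"fingers":-1,"x":-0.24,"y":-0.282,"z":-0.02,"wx":0,"wy":0,"wz":63.4},{"fingers":-1,"x":-0.24,"y":-0.282,"z":-0.02,"wx":0,"wy":0,"wz":63.4},{"fingers":-1,"x":-0.24,"y":-0.282,"z":-0.02,"wx":0,"wy":0,"wz":63.4},{"fingers":-1,"x":-0.24,"y":-0.282,"z":-0.02,"wx":0,"wy":0,"wz":63.4},{"fingers":-1,"x":-0.24,"y":-0.282,"z":-0.02,"wx":0,"wy":0,"wz":63.4},{"fingers":-1,"x":-0.24,"y":-0.282,"z":-0.02,"wx":0,"wy":0,"wz":63.4},{"fingers":-1,"x":-0.24,"y":-0.282,"z":-0.02,"wx":0,"wy":0,"wz":63.4},{"fingers":-1,"x":-0.24,"y":-0.282,"z":-0.02,"wx":0,"wy":0,"wz":63.4},{"fingers":-1,"x":-0.24,"y":-0.282,"z":-0.02,"wx":0,"wy":0,"wz":63.4},{"fingers":-1,"x":-0.24,"y":-0.282,"z":-0.02,"wx":0,"wy":0,"wz":63.4},{"fingers":-1,"x":-0.24,"y":-0.282,"z":-0.02,"wx":0,"wy":0,"wz":63.4}]'

```text
time: 5.45
ee_pos: [0.5077, -0.0411, 0.17]
tcp_rot: [-180.0, -0.0, 99.5]
wrist_force: [0.7, 0.2, -1.0]
opening: 0.0345
```

```bash
python3 mv.py 0.5089,-0.0426,0.089,99.4; python3 - <<'E'
from h import *
p,d=bot.camera("wrist"); cv2.imwrite("pics/e.png",p)
c=bot.get_calibration("wrist")
for q,z in(("slot",.075),("sill",.075),("notch",.095)):
    for r in bot.place_of(q,"wrist"):
        v,u=r['point'];print(q,round(r['confidence'],2),round(u),round(v),at_z(c,[[u,v]],z)[0].round(4))
E
python3 mv.py
```

```text
t 5.5 p [ 0.5077 -0.0411  0.17  ] rpy [-1.7997e+02 -2.0000e-02  9.9510e+01] F [ 0.7  0.2 -1. ] open 0.0345 q [-5. -1. -4. 87.  0. 76.]
0.5089,-0.0426,0.089,99.4 -> [-0.0017  0.001   0.081 ] [-0.03 -0.01  0.11] rows 1.9 0.0
slot 0.8 403 213 [ 0.5719 -0.0368  0.075 ]
sill 0.84 347 208 [ 0.5264 -0.0407  0.075 ]
sill 0.28 217 290 [ 0.427  -0.1346  0.075 ]
notch 0.68 452 218 [ 0.6021 -0.0285  0.095 ]
t 5.7 p [ 0.508  -0.0416  0.1704] rpy [179.99   0.    99.46] F [-0.5  0.1 -0.3] open 0.0350 q [-5. -1. -4. 87. -0. 76.]
```

View pics/e.png

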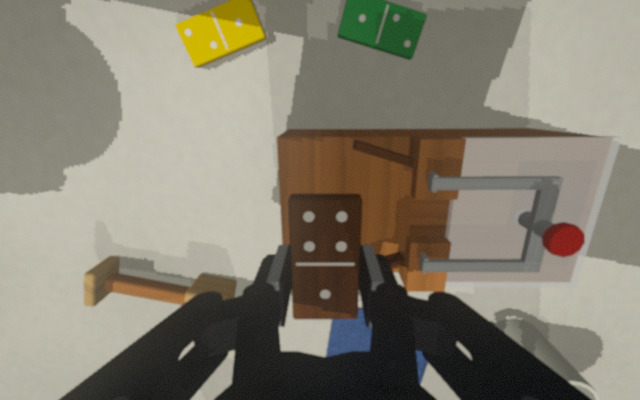

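Emit:
play_rows --targets '[{"fingers":-1,"x":-0.0015,"y":0.0,"z":0.04,"wx":0,"wy":0,"wz":0},{"fingers":-1,"x":-0.0015,"y":0.0,"z":0.07,"wx":0,"wy":0,"wz":0},{"fingers":-1,"x":-0.0015,"y":0.0,"z":0.081,"wx":0,"wy":0,"wz":0},{"fingers":-1,"x":-0.0015,"y":0.0,"z":0.0815,"wx":0,"wy":0,"wz":0},{"fingers":-1,"x":-0.0015,"y":0.0,"z":0.0815,"wx":0,"wy":0,"wz":0},{"fingers":0.3,"x":-0.0015,"y":0.0,"z":0.0815,"wx":0,"wy":0,"wz":0},{"fingers":0.3,"x":-0.0015,"y":0.0,"z":0.0815,"wx":0,"wy":0,"wz":0},{"fingers":0.3,"x":-0.0015,"y":0.0,"z":0.0815,"wx":0,"wy":0,"wz":0},{"fingers":0.3,"x":-0.0015,"y":0.0,"z":0.045,"wx":0,"wy":0,"wz":0},{"fingers":0.3,"x":-0.0015,"y":0.0,"z":0.035,"wx":0,"wy":0,"wz":0},{"fingers":-1,"x":-0.0015,"y":-0.035,"z":0.035,"wx":0,"wy":0,"wz":0},{"fingers":-1,"x":-0.0015,"y":-0.05,"z":0.035,"wx":0,"wy":0,"wz":0},{"fingers":-1,"x":-0.0015,"y":-0.05,"z":0.035,"wx":0,"wy":0,"wz":0},{"fingers":-1,"x":-0.0015,"y":-0.05,"z":0.035,"wx":0,"wy":0,"wz":0},{"fingers":-1,"x":-0.0015,"y":-0.05,"z":0.035,"wx":0,"wy":0,"wz":0}]'

```text
time: 6.9
ee_pos: [0.4598, -0.052, 0.1359]
tcp_rot: [179.9, 0.0, 99.4]
wrist_force: [0.2, 1.1, 0.4]
opening: -0.0001
```

```bash
python3 mv.py; python3 - <<'E'
from h import *
p,d=bot.camera("wrist"); cv2.imwrite("pics/f.png",p)
p,d=bot.camera("side"); cv2.imwrite("pics/f2.png",cv2.resize(p[120:280,260:460],None,fx=3.5,fy=3.5))
E
```

```text
t 6.9 p [ 0.4598 -0.052   0.1359] rpy [1.7991e+02 2.0000e-02 9.9370e+01] F [0.2 1.1 0.4] open -0.0001 q [ -6.  -8. -14.  84.   0.  74.]
```

View pics/f.png

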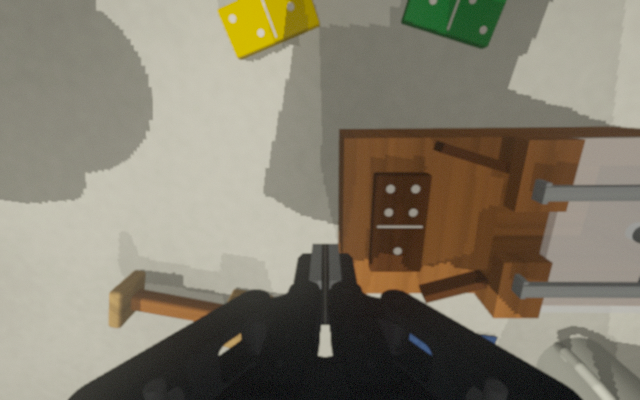

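View pics/f2.png

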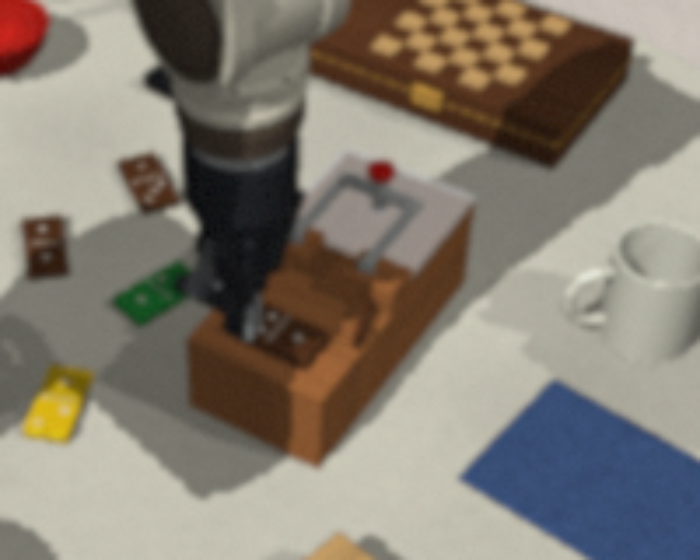

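```bash
cat > sill.py <<'E'
from h import *
o=bot.get_obs();p,d=bot.camera("wrist");c=bot.get_calibration("wrist")
W=cloud(c,d);a=np.radians(9.4);ex=np.array([np.cos(a),np.sin(a)]);ey=np.array([-ex[1],ex[0]]);S=np.array([.573,-.0325])
X=(W[...,:2]-S)@ex;Y=(W[...,:2]-S)@ey;Z=W[...,2]
print('tcp box',((o['ee_pos'][:2]-S)@ex).round(4),((o['ee_pos'][:2]-S)@ey).round(4),o['ee_pos'][2])
h=cv2.cvtColor(p,cv2.COLOR_BGR2HSV)
m=(d>0)&(Z>.081)&(Z<.09)&(X<.02)&(X>-.1)&(abs(Y)<.06)
m=cv2.morphologyEx(m.astype(np.uint8),cv2.MORPH_OPEN,np.ones((3,3)))
k,l,s,_=cv2.connectedComponentsWithStats(m)
for i in range(1,k):
    if s[i,4]<150: continue
    q=l==i; print(s[i],'X',np.percentile(X[q],[1,99]).round(4),'Y',np.percentile(Y[q],[1,99]).round(4),'Z',np.median(Z[q]).round(4))
m=(d>0)&(abs(Z-.075)<.006)&(X>-.15)&(X<-.01)&(abs(Y)<.08)
print('sill X',np.percentile(X[m],[.5,99.5]).round(4),'Y',np.percentile(Y[m],[.5,99.5]).round(4))
m=(d>0)&(abs(Z-.101)<.004)&(X>-.03)&(X<.03)&(abs(Y)<.06)
if m.sum()>50: print('lip X',np.percentile(X[m],[.5,99.5]).round(4),'Y',np.percentile(Y[m],[.5,99.5]).round(4), 'notch edges', Y[m&(Y<0)].max(),Y[m&(Y>0)].min())
E
python3 sill.py;python3 mv.py
```

```text
tcp box -0.1149 -0.0006 0.13545949941202023
[438 137  80  37 904] X [-0.0449 -0.0015] Y [0.0377 0.0578] Z 0.0887
[ 369  174   64   99 5425] X [-0.0833 -0.0477] Y [-0.0336  0.0348] Z 0.0849
[ 423  274   67   31 1044] X [-0.0439 -0.0014] Y [-0.0577 -0.0379] Z 0.0879
sill X [-0.1024 -0.0103] Y [-0.0571  0.0567]
lip X [-0.0029  0.028 ] Y [-0.0591  0.0582] notch edges -0.01698724455053841 0.015460142380628926
t 7.0 p [ 0.4596 -0.0518  0.1353] rpy [179.99   0.    99.39] F [ 0.4 -0.2 -0.1] open 0.0002 q [ -6.  -8. -14.  84.   0.  74.]
```

Emit:
play_rows --targets '[{"fingers":-1,"x":0.0,"y":0.0,"z":0.03,"wx":0,"wy":0,"wz":0},{"fingers":-1,"x":0.0,"y":0.0,"z":0.046,"wx":0,"wy":0,"wz":0},{"fingers":-1,"x":0.0,"y":0.0,"z":0.046,"wx":0,"wy":0,"wz":0},{"fingers":-1,"x":0.0,"y":0.015,"z":0.046,"wx":0,"wy":0,"wz":0},{"fingers":-1,"x":0.0,"y":0.025,"z":0.046,"wx":0,"wy":0,"wz":0},{"fingers":-1,"x":0.0,"y":0.035,"z":0.046,"wx":0,"wy":0,"wz":0},{"fingers":-1,"x":0.0,"y":0.045,"z":0.046,"wx":0,"wy":0,"wz":0},{"fingers":-1,"x":0.0,"y":0.055,"z":0.046,"wx":0,"wy":0,"wz":0},{"fingers":-1,"x":0.0,"y":0.065,"z":0.046,"wx":0,"wy":0,"wz":0},{"fingers":-1,"x":0.0,"y":0.075,"z":0.046,"wx":0,"wy":0,"wz":0},{"fingers":-1,"x":0.0,"y":0.085,"z":0.046,"wx":0,"wy":0,"wz":0},{"fingers":-1,"x":0.0,"y":0.095,"z":0.046,"wx":0,"wy":0,"wz":0},{"fingers":-1,"x":0.0,"y":0.095,"z":0.046,"wx":0,"wy":0,"wz":0}]'

```text
time: 8.13
ee_pos: [0.5549, -0.0362, 0.0896]
tcp_rot: [179.9, 0.0, 99.4]
wrist_force: [2.2, 0.6, 4.3]
opening: -0.0002
```

```bash
python3 mv.py; python3 sill.py; python3 - <<'E'
from h import *
p,d=bot.camera("wrist"); cv2.imwrite("pics/g.png",p)
E
```

```text
t 8.1 p [ 0.5549 -0.0362  0.0896] rpy [1.7992e+02 2.0000e-02 9.9390e+01] F [2.2 0.6 4.3] open -0.0002 q [-4.  5. -6. 78.  0. 77.]
tcp box -0.0185 -0.0007 0.08956063776677937
[ 266  154  135  143 4731] X [-0.0429  0.0193] Y [-0.0183  0.0536] Z 0.0858
[320 325  10  21 182] X [-0.0213 -0.0163] Y [-0.0499 -0.0423] Z 0.0885
sill X [-0.1024 -0.0116] Y [-0.0432  0.0568]
lip X [-0.0283  0.0274] Y [0.0045 0.0581] notch edges -0.03133437188580979 0.004117764210629567
```

View pics/g.png

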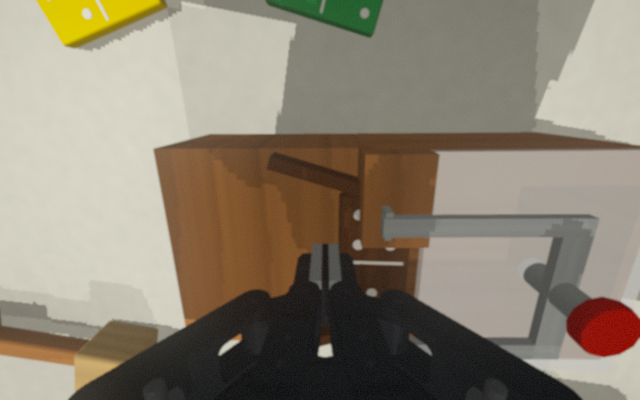

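Emit:
play_rows --targets '[{"fingers":-1,"x":0.0,"y":0.01,"z":0.0,"wx":0,"wy":0,"wz":0},{"fingers":-1,"x":0.0,"y":0.02,"z":0.0,"wx":0,"wy":0,"wz":0},{"fingers":-1,"x":0.0,"y":0.029,"z":0.0,"wx":0,"wy":0,"wz":0},{"fingers":-1,"x":0.0,"y":0.029,"z":0.0,"wx":0,"wy":0,"wz":0},{"fingers":-1,"x":0.0,"y":0.029,"z":0.0,"wx":0,"wy":0,"wz":0}]'

```text
time: 8.65
ee_pos: [0.5815, -0.0316, 0.0886]
tcp_rot: [-179.9, -0.0, 99.4]
wrist_force: [0.2, 0.6, 0.0]
opening: 0.0
```

```bash
python3 mv.py; python3 - <<'E'
from h import *
p,d=bot.camera("wrist"); cv2.imwrite("pics/g2.png",p)
E
```

```text
t 8.7 p [ 0.5815 -0.0316  0.0886] rpy [-1.7994e+02 -2.0000e-02  9.9390e+01] F [0.2 0.6 0. ] open 0.0000 q [-3.  9. -2. 79.  0. 77.]
```

View pics/g2.png

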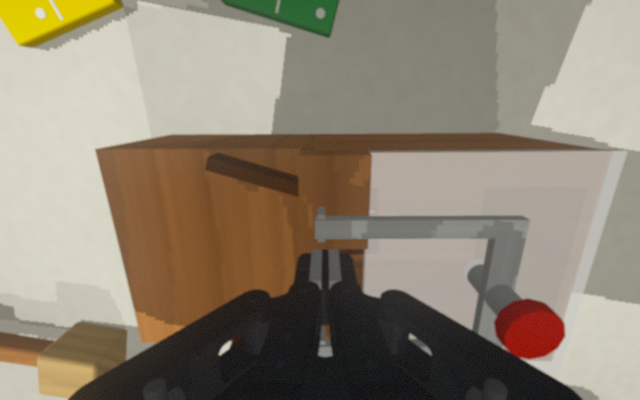

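```bash
python3 mv.py 0.384,0.197,0.10,102.2
```

```text
t 8.7 p [ 0.5812 -0.0317  0.0887] rpy [-1.7993e+02 -1.0000e-02  9.9380e+01] F [-0.4 -0.4  0.3] open 0.0001 q [-3.  9. -2. 79. -0. 77.]
0.384,0.197,0.10,102.2 -> [ 0.2578 -0.1572 -0.011 ] [-0.07 -0.02 -2.82] rows 7.2 0.4
```

Emit:
play_rows --targets '[{"fingers":-1,"x":0.0,"y":-0.02,"z":-0.03,"wx":0,"wy":0,"wz":0},{"fingers":-1,"x":0.0,"y":-0.04,"z":-0.06,"wx":0,"wy":0,"wz":0},{"fingers":0.3,"x":0.02,"y":-0.07,"z":-0.08,"wx":0,"wy":0,"wz":0},{"fingers":0.3,"x":0.258,"y":-0.157,"z":-0.07,"wx":0,"wy":0,"wz":-2.8},{"fingers":0.3,"x":0.258,"y":-0.157,"z":-0.07,"wx":0,"wy":0,"wz":-2.8},{"fingers":0.3,"x":0.258,"y":-0.157,"z":-0.07,"wx":0,"wy":0,"wz":-2.8},{"fingers":0.3,"x":0.258,"y":-0.157,"z":-0.011,"wx":0,"wy":0,"wz":-2.8},{"fingers":0.3,"x":0.258,"y":-0.157,"z":-0.011,"wx":0,"wy":0,"wz":-2.8},{"fingers":0.3,"x":0.258,"y":-0.157,"z":-0.011,"wx":0,"wy":0,"wz":-2.8},{"fingers":0.3,"x":0.258,"y":-0.157,"z":-0.011,"wx":0,"wy":0,"wz":-2.8},{"fingers":0.3,"x":0.258,"y":-0.157,"z":-0.011,"wx":0,"wy":0,"wz":-2.8},{"fingers":0.3,"x":0.258,"y":-0.157,"z":-0.011,"wx":0,"wy":0,"wz":-2.8}]'

```text
time: 9.7
ee_pos: [0.3835, 0.1975, 0.1]
tcp_rot: [-180.0, 0.0, 102.3]
wrist_force: [-0.8, -0.1, -0.8]
opening: 0.0553
```

```bash
python3 - <<'E'
from h import *
p,d=bot.camera("wrist"); cv2.imwrite("pics/h.png",p)
for t in tiles("wrist",p=p,d=d): print(t)
p,d=bot.camera("top"); cv2.imwrite("pics/h_top.png",cv2.resize(p[90:310,190:450],None,fx=3,fy=2.7,interpolation=cv2.INTER_CUBIC))
for t in tiles("top",p=p,d=d): print(t)
E
python3 mv.py 0.384,0.197,0.012,102.2
```

```text
(array([  0.385,   0.197,  34.814,  69.66 , 101.571]), array([ 304,  164,   45,   83, 3174], dtype=int32))
(array([ 0.509,  0.219, 39.07 , 69.476, 52.241]), array([ 434,  171,   99,   82, 3513], dtype=int32))
(array([ 0.625,  0.212, 43.416, 68.191, 63.466]), array([ 564,  205,   76,   84, 2890], dtype=int32))
(array([ 0.625,  0.212, 33.166, 67.175, 63.149]), array([239, 166,  25,  18, 244], dtype=int32))
(array([ 0.508,  0.218, 33.094, 68.143, 51.443]), array([236, 203,  24,  22, 265], dtype=int32))
t 9.8 p [0.3848 0.1969 0.1008] rpy [179.96   0.   102.17] F [ 0.2 -0.  -0.1] open 0.0560 q [ 27. -12. -21.  80.  -0. 105.]
0.384,0.197,0.012,102.2 -> [ 0.0003 -0.0008  0.0888] [ 0.04  0.   -0.03] rows 2.1 0.0
```

View pics/h.png

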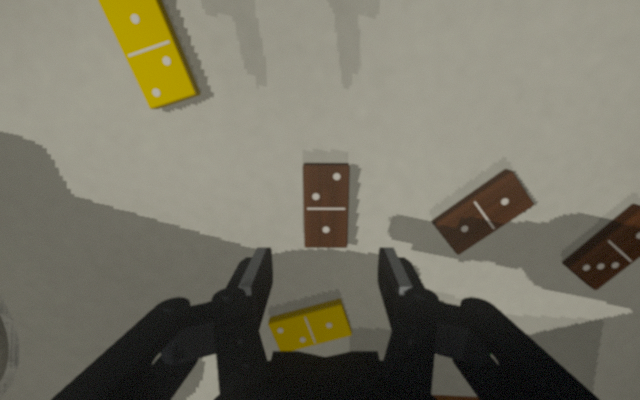

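View pics/h_top.png

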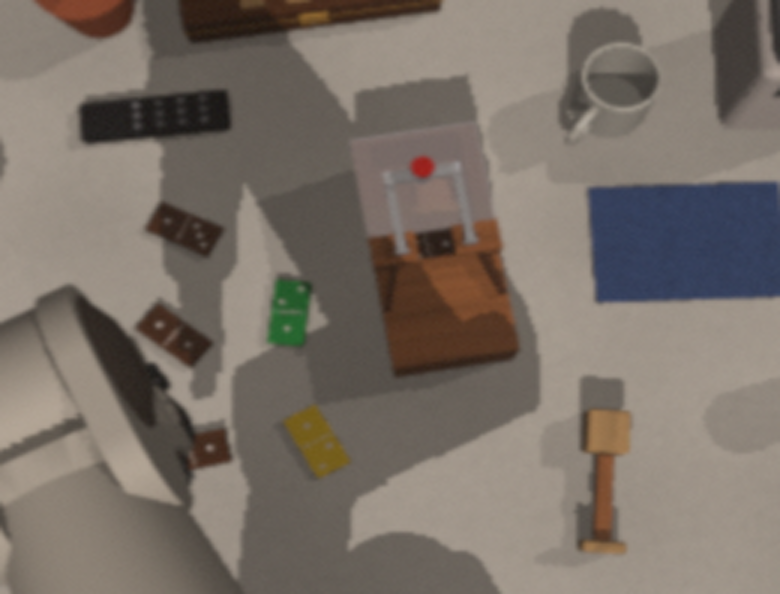

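```bash
python3 - <<'E'
from h import *
p,d=bot.camera("top");c=bot.get_calibration("top");W=cloud(c,d)
for v in range(174,188): print(v,[(int(1000*W[v,u,2])) for u in range(326,346,2)], W[v,335,:2].round(3))
E
```

```text
174 [92, 94, 97, 96, 94, 96, 92, 98, 100, 112] [ 0.603 -0.033]
175 [89, 96, 96, 96, 12, 18, 18, 96, 97, 102] [ 0.621 -0.035]
176 [101, 11, 13, 13, 14, 14, 18, 89, 100, 101] [ 0.618 -0.035]
177 [98, 17, 16, 16, 18, 18, 15, 13, 101, 100] [ 0.615 -0.035]
178 [99, 13, 16, 15, 13, 15, 15, 16, 103, 97] [ 0.612 -0.035]
179 [100, 100, 13, 14, 15, 17, 12, 14, 102, 104] [ 0.608 -0.035]
180 [99, 99, 17, 14, 13, 15, 11, 14, 99, 98] [ 0.606 -0.035]
181 [100, 100, 14, 13, 18, 17, 15, 13, 102, 99] [ 0.602 -0.035]
182 [102, 98, 13, 18, 16, 16, 16, 13, 101, 99] [ 0.6   -0.035]
183 [100, 99, 12, 12, 12, 18, 14, 19, 104, 101] [ 0.596 -0.035]
184 [100, 100, 12, 15, 19, 16, 16, 70, 96, 96] [ 0.594 -0.035]
185 [102, 103, 17, 19, 75, 75, 79, 74, 73, 72] [ 0.576 -0.033]
186 [100, 97, 73, 75, 75, 77, 74, 74, 77, 77] [ 0.575 -0.033]
187 [94, 76, 77, 74, 77, 73, 74, 75, 72, 75] [ 0.571 -0.033]
```

Emit:
play_rows --targets '[{"fingers":0.3,"x":0.0,"y":0.0,"z":0.04,"wx":0,"wy":0,"wz":0},{"fingers":0.3,"x":0.0,"y":0.0,"z":0.075,"wx":0,"wy":0,"wz":0},{"fingers":0.3,"x":0.0,"y":0.0,"z":0.0885,"wx":0,"wy":0,"wz":0},{"fingers":0.3,"x":0.0,"y":0.0,"z":0.0885,"wx":0,"wy":0,"wz":0},{"fingers":-1,"x":0.0,"y":0.0,"z":0.0885,"wx":0,"wy":0,"wz":0},{"fingers":-1,"x":0.0,"y":0.0,"z":0.0885,"wx":0,"wy":0,"wz":0},{"fingers":-1,"x":0.0,"y":0.0,"z":0.0885,"wx":0,"wy":0,"wz":0},{"fingers":-1,"x":0.0,"y":0.0,"z":0.0885,"wx":0,"wy":0,"wz":0},{"fingers":-1,"x":0.0,"y":0.0,"z":0.0885,"wx":0,"wy":0,"wz":0},{"fingers":-1,"x":0.0,"y":0.0,"z":0.05,"wx":0,"wy":0,"wz":0},{"fingers":-1,"x":0.0,"y":0.0,"z":0.01,"wx":0,"wy":0,"wz":0},{"fingers":-1,"x":0.0,"y":0.0,"z":-0.03,"wx":0,"wy":0,"wz":0},{"fingers":-1,"x":0.0,"y":0.0,"z":-0.06,"wx":0,"wy":0,"wz":0},{"fingers":-1,"x":0.0,"y":0.0,"z":-0.06,"wx":0,"wy":0,"wz":0},{"fingers":-1,"x":0.0,"y":0.0,"z":-0.06,"wx":0,"wy":0,"wz":0},{"fingers":-1,"x":0.0,"y":0.0,"z":-0.06,"wx":0,"wy":0,"wz":0}]'

```text
time: 11.18
ee_pos: [0.3844, 0.1972, 0.16]
tcp_rot: [-180.0, -0.0, 102.2]
wrist_force: [-0.1, 0.2, -0.6]
opening: 0.0347
```

```bash
python3 mv.py 0.508,-0.0435,0.165,99.4
```

```text
t 11.2 p [0.3844 0.1972 0.16  ] rpy [-180.     -0.    102.18] F [-0.1  0.2 -0.6] open 0.0347 q [ 27. -12. -15.  87.   0. 105.]
0.508,-0.0435,0.165,99.4 -> [-0.2614  0.07   -0.005 ] [-0.   -0.    2.78] rows 6.5 0.4
```

Emit:
play_rows --targets '[{"fingers":-1,"x":-0.261,"y":0.07,"z":-0.005,"wx":0,"wy":0,"wz":2.8},{"fingers":-1,"x":-0.261,"y":0.07,"z":-0.005,"wx":0,"wy":0,"wz":2.8},{"fingers":-1,"x":-0.261,"y":0.07,"z":-0.005,"wx":0,"wy":0,"wz":2.8},{"fingers":-1,"x":-0.261,"y":0.07,"z":-0.005,"wx":0,"wy":0,"wz":2.8},{"fingers":-1,"x":-0.261,"y":0.07,"z":-0.005,"wx":0,"wy":0,"wz":2.8},{"fingers":-1,"x":-0.261,"y":0.07,"z":-0.005,"wx":0,"wy":0,"wz":2.8},{"fingers":-1,"x":-0.261,"y":0.07,"z":-0.005,"wx":0,"wy":0,"wz":2.8},{"fingers":-1,"x":-0.261,"y":0.07,"z":-0.005,"wx":0,"wy":0,"wz":2.8},{"fingers":-1,"x":-0.261,"y":0.07,"z":-0.005,"wx":0,"wy":0,"wz":2.8},{"fingers":-1,"x":-0.261,"y":0.07,"z":-0.005,"wx":0,"wy":0,"wz":2.8},{"fingers":-1,"x":-0.261,"y":0.07,"z":-0.005,"wx":0,"wy":0,"wz":2.8}]'

```text
time: 12.1
ee_pos: [0.5073, -0.0422, 0.1647]
tcp_rot: [-179.9, -0.0, 99.4]
wrist_force: [-0.2, 0.2, 0.2]
opening: 0.0345
```

```bash
python3 - <<'E'
from h import *
p,d=bot.camera("wrist"); cv2.imwrite("pics/i.png",p)
E
python3 mv.py 0.508,-0.0435,0.0885,99.4
```

```text
t 12.2 p [ 0.5075 -0.0421  0.165 ] rpy [-1.7997e+02 -2.0000e-02  9.9460e+01] F [-0.1 -0.4  0.6] open 0.0346 q [-5. -1. -5. 86.  0. 76.]
0.508,-0.0435,0.0885,99.4 -> [-0.0015  0.0003  0.0765] [-0.03 -0.02  0.06] rows 1.8 0.0
```

View pics/i.png

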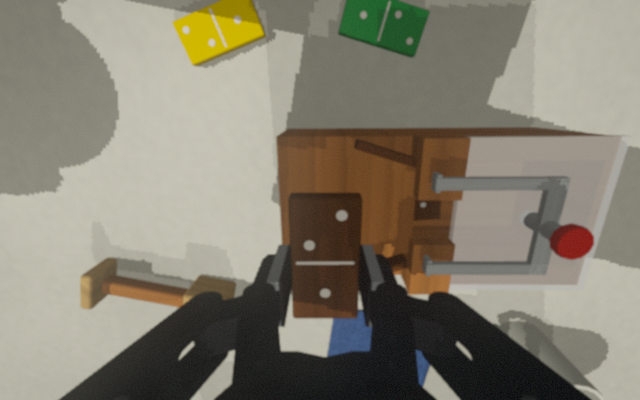

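Emit:
play_rows --targets '[{"fingers":-1,"x":-0.0015,"y":0.0,"z":0.035,"wx":0,"wy":0,"wz":0},{"fingers":-1,"x":-0.0015,"y":0.0,"z":0.065,"wx":0,"wy":0,"wz":0},{"fingers":-1,"x":-0.0015,"y":0.0,"z":0.0765,"wx":0,"wy":0,"wz":0},{"fingers":-1,"x":-0.0015,"y":0.0,"z":0.0765,"wx":0,"wy":0,"wz":0},{"fingers":-1,"x":-0.0015,"y":0.0,"z":0.0765,"wx":0,"wy":0,"wz":0},{"fingers":0.3,"x":-0.0015,"y":0.0,"z":0.0765,"wx":0,"wy":0,"wz":0},{"fingers":0.3,"x":-0.0015,"y":0.0,"z":0.0765,"wx":0,"wy":0,"wz":0},{"fingers":0.3,"x":-0.0015,"y":0.0,"z":0.0765,"wx":0,"wy":0,"wz":0},{"fingers":0.3,"x":-0.0015,"y":0.0,"z":0.045,"wx":0,"wy":0,"wz":0},{"fingers":0.3,"x":-0.0015,"y":0.0,"z":0.03,"wx":0,"wy":0,"wz":0},{"fingers":-1,"x":-0.0015,"y":-0.035,"z":0.03,"wx":0,"wy":0,"wz":0},{"fingers":-1,"x":-0.0015,"y":-0.05,"z":0.03,"wx":0,"wy":0,"wz":0},{"fingers":-1,"x":-0.0015,"y":-0.05,"z":0.03,"wx":0,"wy":0,"wz":0},{"fingers":-1,"x":-0.0015,"y":-0.05,"z":0.03,"wx":0,"wy":0,"wz":0},{"fingers":-1,"x":-0.0015,"y":-0.05,"z":0.03,"wx":0,"wy":0,"wz":0}]'

```text
time: 13.4
ee_pos: [0.4594, -0.0527, 0.1356]
tcp_rot: [179.9, 0.0, 99.4]
wrist_force: [0.3, 0.9, -0.1]
opening: 0.0001
```

```bash
python3 sill.py; python3 mv.py
```

```text
tcp box -0.1154 -0.0014 0.13564767049148496
[438 135  81  36 921] X [-0.0447 -0.0013] Y [0.0385 0.0581] Z 0.0887
[ 369  173   63   98 5418] X [-0.0838 -0.0481] Y [-0.0333  0.0348] Z 0.0849
[ 423  273   68   32 1064] X [-0.044  -0.0007] Y [-0.0586 -0.0379] Z 0.0879
sill X [-0.1022 -0.0104] Y [-0.0575  0.0567]
lip X [-0.0028  0.028 ] Y [-0.0593  0.0582] notch edges -0.01660776634434793 0.016098387132844953
t 13.4 p [ 0.4595 -0.0527  0.1354] rpy [1.7997e+02 1.0000e-02 9.9380e+01] F [0.1 0.2 0.1] open -0.0003 q [ -7.  -8. -14.  84.   0.  74.]
```

Same as tile 1. I'll push the whole way (0.125 m), with a small lateral shift of +0.001, then lift out.

Emit:
play_rows --targets '[{"fingers":-1,"x":0.001,"y":0.0,"z":0.03,"wx":0,"wy":0,"wz":0},{"fingers":-1,"x":0.001,"y":0.0,"z":0.046,"wx":0,"wy":0,"wz":0},{"fingers":-1,"x":0.001,"y":0.0,"z":0.046,"wx":0,"wy":0,"wz":0},{"fingers":-1,"x":0.001,"y":0.015,"z":0.046,"wx":0,"wy":0,"wz":0},{"fingers":-1,"x":0.001,"y":0.025,"z":0.046,"wx":0,"wy":0,"wz":0},{"fingers":-1,"x":0.001,"y":0.035,"z":0.046,"wx":0,"wy":0,"wz":0},{"fingers":-1,"x":0.001,"y":0.045,"z":0.046,"wx":0,"wy":0,"wz":0},{"fingers":-1,"x":0.001,"y":0.055,"z":0.046,"wx":0,"wy":0,"wz":0},{"fingers":-1,"x":0.001,"y":0.065,"z":0.046,"wx":0,"wy":0,"wz":0},{"fingers":-1,"x":0.001,"y":0.075,"z":0.046,"wx":0,"wy":0,"wz":0},{"fingers":-1,"x":0.001,"y":0.085,"z":0.046,"wx":0,"wy":0,"wz":0},{"fingers":-1,"x":0.001,"y":0.095,"z":0.046,"wx":0,"wy":0,"wz":0},{"fingers":-1,"x":0.001,"y":0.105,"z":0.046,"wx":0,"wy":0,"wz":0},{"fingers":-1,"x":0.001,"y":0.115,"z":0.046,"wx":0,"wy":0,"wz":0},{"fingers":-1,"x":0.001,"y":0.125,"z":0.046,"wx":0,"wy":0,"wz":0},{"fingers":-1,"x":0.001,"y":0.125,"z":0.046,"wx":0,"wy":0,"wz":0},{"fingers":-1,"x":0.001,"y":0.125,"z":0.046,"wx":0,"wy":0,"wz":0}]'

```text
time: 14.87
ee_pos: [0.5823, -0.0312, 0.0887]
tcp_rot: [-180.0, -0.0, 99.4]
wrist_force: [0.3, -0.5, 0.4]
opening: -0.0
```

```bash
python3 mv.py 0.508,0.2185,0.10,52.4
```

```text
t 14.9 p [ 0.5823 -0.0312  0.0887] rpy [-1.7996e+02 -1.0000e-02  9.9390e+01] F [ 0.3 -0.5  0.4] open -0.0000 q [-3.  9. -2. 79.  0. 78.]
0.508,0.2185,0.10,52.4 -> [ 0.2585 -0.0326 -0.0112] [-4.000e-02  0.000e+00  4.699e+01] rows 6.3 6.6
```

Emit:
play_rows --targets '[{"fingers":-1,"x":0.0,"y":-0.02,"z":-0.03,"wx":0,"wy":0,"wz":0},{"fingers":-1,"x":0.0,"y":-0.04,"z":-0.06,"wx":0,"wy":0,"wz":0},{"fingers":0.3,"x":0.02,"y":-0.05,"z":-0.08,"wx":0,"wy":0,"wz":0},{"fingers":0.3,"x":0.258,"y":-0.033,"z":-0.07,"wx":0,"wy":0,"wz":47},{"fingers":0.3,"x":0.258,"y":-0.033,"z":-0.07,"wx":0,"wy":0,"wz":47},{"fingers":0.3,"x":0.258,"y":-0.033,"z":-0.07,"wx":0,"wy":0,"wz":47},{"fingers":0.3,"x":0.258,"y":-0.033,"z":-0.07,"wx":0,"wy":0,"wz":47},{"fingers":0.3,"x":0.258,"y":-0.033,"z":-0.07,"wx":0,"wy":0,"wz":47},{"fingers":0.3,"x":0.258,"y":-0.033,"z":-0.07,"wx":0,"wy":0,"wz":47},{"fingers":0.3,"x":0.258,"y":-0.033,"z":-0.011,"wx":0,"wy":0,"wz":47},{"fingers":0.3,"x":0.258,"y":-0.033,"z":-0.011,"wx":0,"wy":0,"wz":47},{"fingers":0.3,"x":0.258,"y":-0.033,"z":-0.011,"wx":0,"wy":0,"wz":47},{"fingers":0.3,"x":0.258,"y":-0.033,"z":-0.011,"wx":0,"wy":0,"wz":47},{"fingers":0.3,"x":0.258,"y":-0.033,"z":-0.011,"wx":0,"wy":0,"wz":47}]'

```text
time: 16.03
ee_pos: [0.5079, 0.2174, 0.1019]
tcp_rot: [180.0, -0.1, 52.4]
wrist_force: [-0.6, 0.4, 0.3]
opening: 0.055
```

```bash
cat > look.py <<'E'
import sys
from h import *
p,d=bot.camera("wrist"); cv2.imwrite(f"pics/{sys.argv[1]}.png",p)
for t in tiles("wrist",p=p,d=d): print(t)
p,d=bot.camera("top"); cv2.imwrite(f"pics/{sys.argv[1]}_top.png",cv2.resize(p[90:310,190:450],None,fx=3,fy=2.7,interpolation=cv2.INTER_CUBIC))
for t in tiles("top",p=p,d=d): print(t)
c=bot.get_calibration("top");W=cloud(c,d)
for v in range(174,188): print(v,[(int(1000*W[v,u,2])) for u in range(326,346,2)], W[v,335,:2].round(3))
E
python3 look.py j;python3 mv.py 0.508,0.2185,0.012,52.4
```

```text
(array([ 0.626,  0.213, 36.944, 69.152, 63.829]), array([ 426,   64,   56,  105, 4269], dtype=int32))
(array([ 0.508,  0.219, 34.566, 69.011, 51.776]), array([ 301,  163,   45,   82, 3098], dtype=int32))
(array([  0.87 ,   0.289,  22.317,  67.945, 136.311]), array([218,  87,  17,  17,  46], dtype=int32))
(array([ 0.625,  0.211, 34.623, 68.356, 64.681]), array([239, 166,  25,  19, 243], dtype=int32))
(array([ 0.503,  0.212, 32.964, 52.85 , 51.725]), array([244, 206,  16,  19, 168], dtype=int32))
174 [94, 92, 96, 91, 93, 93, 93, 100, 96, 109] [ 0.603 -0.033]
175 [93, 94, 91, 93, 15, 13, 14, 95, 97, 103] [ 0.621 -0.035]
176 [98, 0, 15, 12, 13, 18, 26, 90, 99, 102] [ 0.618 -0.035]
177 [102, 19, 14, 26, 29, 25, 24, 22, 103, 100] [ 0.613 -0.035]
178 [99, 28, 24, 23, 28, 24, 28, 26, 100, 101] [ 0.609 -0.035]
179 [101, 98, 25, 22, 27, 22, 23, 25, 100, 105] [ 0.607 -0.035]
180 [100, 101, 24, 28, 26, 26, 25, 29, 102, 101] [ 0.603 -0.035]
181 [103, 102, 23, 27, 25, 24, 26, 30, 101, 99] [ 0.601 -0.035]
182 [101, 101, 23, 27, 23, 30, 26, 25, 97, 101] [ 0.597 -0.034]
183 [102, 100, 28, 25, 28, 25, 26, 27, 99, 102] [ 0.594 -0.035]
184 [99, 101, 24, 27, 25, 25, 24, 77, 94, 89] [ 0.591 -0.035]
185 [100, 99, 26, 24, 73, 73, 74, 70, 76, 75] [ 0.577 -0.033]
186 [101, 99, 75, 72, 71, 73, 75, 76, 76, 76] [ 0.574 -0.033]
187 [89, 73, 74, 71, 73, 74, 72, 77, 71, 70] [ 0.572 -0.033]
t 16.1 p [0.5084 0.2174 0.1023] rpy [ 1.7992e+02 -1.4000e-01  5.2360e+01] F [-0.3  0.4  0. ] open 0.0557 q [ 23.   5.  -6.  79.  -0. 151.]
0.508,0.2185,0.012,52.4 -> [ 0.0004 -0.0011  0.0903] [ 0.08 -0.14 -0.04] rows 2.2 0.0
```

View pics/j.png

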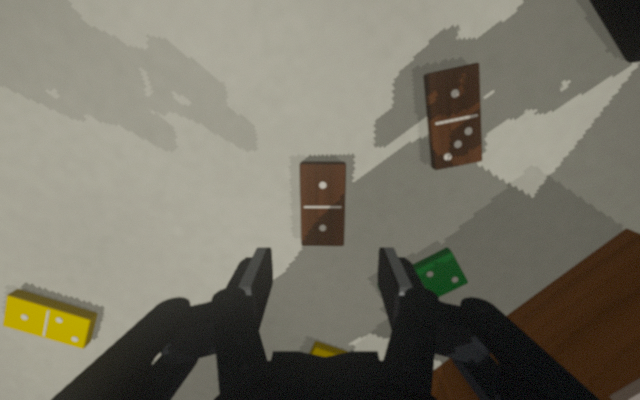

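View pics/j_top.png

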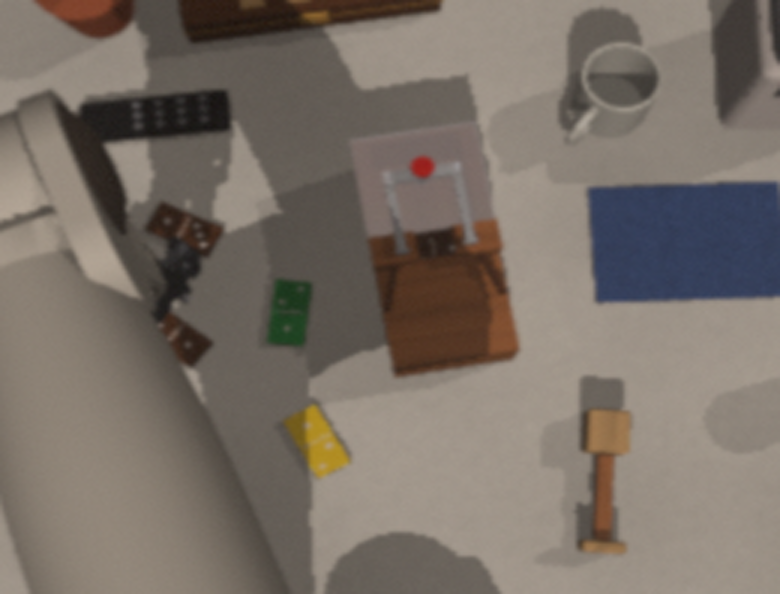

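Emit:
play_rows --targets '[{"fingers":0.3,"x":0.0,"y":-0.001,"z":0.04,"wx":0,"wy":0,"wz":0},{"fingers":0.3,"x":0.0,"y":-0.001,"z":0.075,"wx":0,"wy":0,"wz":0},{"fingers":0.3,"x":0.0,"y":-0.001,"z":0.0895,"wx":0,"wy":0,"wz":0},{"fingers":0.3,"x":0.0,"y":-0.001,"z":0.0895,"wx":0,"wy":0,"wz":0},{"fingers":-1,"x":0.0,"y":-0.001,"z":0.0895,"wx":0,"wy":0,"wz":0},{"fingers":-1,"x":0.0,"y":-0.001,"z":0.0895,"wx":0,"wy":0,"wz":0},{"fingers":-1,"x":0.0,"y":-0.001,"z":0.0895,"wx":0,"wy":0,"wz":0},{"fingers":-1,"x":0.0,"y":-0.001,"z":0.0895,"wx":0,"wy":0,"wz":0},{"fingers":-1,"x":0.0,"y":-0.001,"z":0.0895,"wx":0,"wy":0,"wz":0},{"fingers":-1,"x":0.0,"y":-0.001,"z":0.05,"wx":0,"wy":0,"wz":0},{"fingers":-1,"x":0.0,"y":-0.001,"z":0.01,"wx":0,"wy":0,"wz":0},{"fingers":-1,"x":0.0,"y":-0.001,"z":-0.03,"wx":0,"wy":0,"wz":0},{"fingers":-1,"x":0.0,"y":-0.001,"z":-0.06,"wx":0,"wy":0,"wz":0},{"fingers":-1,"x":0.0,"y":-0.001,"z":-0.06,"wx":0,"wy":0,"wz":0},{"fingers":-1,"x":0.0,"y":-0.001,"z":-0.06,"wx":0,"wy":0,"wz":0},{"fingers":-1,"x":0.0,"y":-0.001,"z":-0.06,"wx":0,"wy":0,"wz":0}]'

```text
time: 17.47
ee_pos: [0.5066, 0.2184, 0.1602]
tcp_rot: [180.0, -0.0, 52.4]
wrist_force: [-0.1, 0.7, -1.4]
opening: 0.0348
```

```bash
python3 mv.py 0.508,-0.0435,0.165,99.4
```

```text
t 17.5 p [0.5066 0.2184 0.1602] rpy [180.    -0.    52.38] F [-0.1  0.7 -1.4] open 0.0348 q [ 23.   4.   0.  86.  -0. 151.]
0.508,-0.0435,0.165,99.4 -> [-0.2066  0.1609 -0.0048] [  0.    -0.   -47.02] rows 6.3 6.6
```

Emit:
play_rows --targets '[{"fingers":-1,"x":-0.207,"y":0.161,"z":-0.005,"wx":0,"wy":0,"wz":-47},{"fingers":-1,"x":-0.207,"y":0.161,"z":-0.005,"wx":0,"wy":0,"wz":-47},{"fingers":-1,"x":-0.207,"y":0.161,"z":-0.005,"wx":0,"wy":0,"wz":-47},{"fingers":-1,"x":-0.207,"y":0.161,"z":-0.005,"wx":0,"wy":0,"wz":-47},{"fingers":-1,"x":-0.207,"y":0.161,"z":-0.005,"wx":0,"wy":0,"wz":-47},{"fingers":-1,"x":-0.207,"y":0.161,"z":-0.005,"wx":0,"wy":0,"wz":-47},{"fingers":-1,"x":-0.207,"y":0.161,"z":-0.005,"wx":0,"wy":0,"wz":-47},{"fingers":-1,"x":-0.207,"y":0.161,"z":-0.005,"wx":0,"wy":0,"wz":-47},{"fingers":-1,"x":-0.207,"y":0.161,"z":-0.005,"wx":0,"wy":0,"wz":-47},{"fingers":-1,"x":-0.207,"y":0.161,"z":-0.005,"wx":0,"wy":0,"wz":-47},{"fingers":-1,"x":-0.207,"y":0.161,"z":-0.005,"wx":0,"wy":0,"wz":-47},{"fingers":-1,"x":-0.207,"y":0.161,"z":-0.005,"wx":0,"wy":0,"wz":-47}]'

```text
time: 18.47
ee_pos: [0.5077, -0.0428, 0.1648]
tcp_rot: [-180.0, -0.0, 99.4]
wrist_force: [0.4, 0.7, -0.6]
opening: 0.0346
```

```bash
python3 - <<'E'
from h import *
p,d=bot.camera("wrist"); cv2.imwrite("pics/k.png",p)
E
python3 mv.py 0.508,-0.0435,0.0885,99.4
```

```text
t 18.5 p [ 0.5077 -0.0429  0.165 ] rpy [-1.7997e+02 -1.0000e-02  9.9420e+01] F [-0.3  0.1  0.1] open 0.0344 q [-5. -1. -5. 86.  0. 76.]
0.508,-0.0435,0.0885,99.4 -> [-0.0007  0.0002  0.0765] [-0.03 -0.01  0.02] rows 1.8 0.0
```

View pics/k.png

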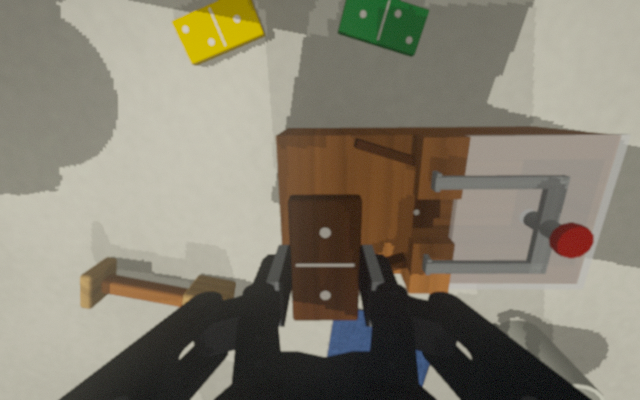

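The tile is held square above the sill, spanning about (290–360, 195–320), so I'll lay it down.

Emit:
play_rows --targets '[{"fingers":-1,"x":-0.001,"y":0.0,"z":0.035,"wx":0,"wy":0,"wz":0},{"fingers":-1,"x":-0.001,"y":0.0,"z":0.065,"wx":0,"wy":0,"wz":0},{"fingers":-1,"x":-0.001,"y":0.0,"z":0.0765,"wx":0,"wy":0,"wz":0},{"fingers":-1,"x":-0.001,"y":0.0,"z":0.0765,"wx":0,"wy":0,"wz":0},{"fingers":-1,"x":-0.001,"y":0.0,"z":0.0765,"wx":0,"wy":0,"wz":0},{"fingers":0.3,"x":-0.001,"y":0.0,"z":0.0765,"wx":0,"wy":0,"wz":0},{"fingers":0.3,"x":-0.001,"y":0.0,"z":0.0765,"wx":0,"wy":0,"wz":0},{"fingers":0.3,"x":-0.001,"y":0.0,"z":0.0765,"wx":0,"wy":0,"wz":0},{"fingers":0.3,"x":-0.001,"y":0.0,"z":0.045,"wx":0,"wy":0,"wz":0},{"fingers":0.3,"x":-0.001,"y":0.0,"z":0.03,"wx":0,"wy":0,"wz":0},{"fingers":-1,"x":0.0,"y":-0.035,"z":0.03,"wx":0,"wy":0,"wz":0},{"fingers":-1,"x":0.0,"y":-0.05,"z":0.03,"wx":0,"wy":0,"wz":0},{"fingers":-1,"x":0.0,"y":-0.05,"z":0.03,"wx":0,"wy":0,"wz":0},{"fingers":-1,"x":0.0,"y":-0.05,"z":0.03,"wx":0,"wy":0,"wz":0},{"fingers":-1,"x":0.0,"y":-0.05,"z":0.03,"wx":0,"wy":0,"wz":0}]'

```text
time: 19.77
ee_pos: [0.459, -0.052, 0.1357]
tcp_rot: [179.9, 0.0, 99.4]
wrist_force: [-0.8, 0.8, 0.4]
opening: -0.0004
```

```bash
python3 sill.py; python3 mv.py
```

```text
tcp box -0.1156 -0.0006 0.13565877594464712
[439 136  80  37 929] X [-0.0446 -0.0013] Y [0.0382 0.0582] Z 0.0887
[ 369  175   63   98 5339] X [-0.0838 -0.0482] Y [-0.0341  0.0338] Z 0.0849
[ 423  274   69   32 1060] X [-0.0438 -0.0009] Y [-0.0584 -0.0377] Z 0.088
sill X [-0.1022 -0.0105] Y [-0.0571  0.0567]
lip X [-0.0027  0.0281] Y [-0.0592  0.0582] notch edges -0.01675217155867847 0.01594278657048963
t 19.8 p [ 0.4591 -0.052   0.1355] rpy [1.7997e+02 1.0000e-02 9.9380e+01] F [-0.4  0.9  0.4] open 0.0002 q [ -6.  -8. -14.  84.   0.  74.]
```

Emit:
play_rows --targets '[{"fingers":-1,"x":0.0,"y":0.0,"z":0.03,"wx":0,"wy":0,"wz":0},{"fingers":-1,"x":0.0,"y":0.0,"z":0.046,"wx":0,"wy":0,"wz":0},{"fingers":-1,"x":0.0,"y":0.0,"z":0.046,"wx":0,"wy":0,"wz":0},{"fingers":-1,"x":0.0,"y":0.015,"z":0.046,"wx":0,"wy":0,"wz":0},{"fingers":-1,"x":0.0,"y":0.025,"z":0.046,"wx":0,"wy":0,"wz":0},{"fingers":-1,"x":0.0,"y":0.035,"z":0.046,"wx":0,"wy":0,"wz":0},{"fingers":-1,"x":0.0,"y":0.045,"z":0.046,"wx":0,"wy":0,"wz":0},{"fingers":-1,"x":0.0,"y":0.055,"z":0.046,"wx":0,"wy":0,"wz":0},{"fingers":-1,"x":0.0,"y":0.065,"z":0.046,"wx":0,"wy":0,"wz":0},{"fingers":-1,"x":0.0,"y":0.075,"z":0.046,"wx":0,"wy":0,"wz":0},{"fingers":-1,"x":0.0,"y":0.085,"z":0.046,"wx":0,"wy":0,"wz":0},{"fingers":-1,"x":0.0,"y":0.095,"z":0.046,"wx":0,"wy":0,"wz":0},{"fingers":-1,"x":0.0,"y":0.105,"z":0.046,"wx":0,"wy":0,"wz":0},{"fingers":-1,"x":0.0,"y":0.115,"z":0.046,"wx":0,"wy":0,"wz":0},{"fingers":-1,"x":0.0,"y":0.125,"z":0.046,"wx":0,"wy":0,"wz":0},{"fingers":-1,"x":0.0,"y":0.125,"z":0.046,"wx":0,"wy":0,"wz":0},{"fingers":-1,"x":0.0,"y":0.125,"z":0.046,"wx":0,"wy":0,"wz":0}]'

```text
time: 21.23
ee_pos: [0.5821, -0.0315, 0.0887]
tcp_rot: [-180.0, -0.0, 99.4]
wrist_force: [0.1, -0.2, -0.5]
opening: -0.0002
```

```bash
python3 mv.py 0.625,0.212,0.10,63.5
```

```text
t 21.2 p [ 0.5821 -0.0315  0.0887] rpy [-1.7996e+02 -1.0000e-02  9.9390e+01] F [ 0.1 -0.2 -0.5] open -0.0002 q [-3.  9. -2. 79.  0. 78.]
0.625,0.212,0.10,63.5 -> [ 0.2332  0.0821 -0.0113] [-0.04  0.   35.89] rows 5.9 5.0
```

Emit:
play_rows --targets '[{"fingers":-1,"x":0.0,"y":-0.02,"z":-0.03,"wx":0,"wy":0,"wz":0},{"fingers":-1,"x":0.0,"y":-0.04,"z":-0.06,"wx":0,"wy":0,"wz":0},{"fingers":0.3,"x":0.02,"y":-0.05,"z":-0.085,"wx":0,"wy":0,"wz":0},{"fingers":0.3,"x":0.1,"y":0.0,"z":-0.085,"wx":0,"wy":0,"wz":14},{"fingers":0.3,"x":0.1,"y":0.0,"z":-0.085,"wx":0,"wy":0,"wz":14},{"fingers":0.3,"x":0.233,"y":0.082,"z":-0.085,"wx":0,"wy":0,"wz":36},{"fingers":0.3,"x":0.233,"y":0.082,"z":-0.085,"wx":0,"wy":0,"wz":36},{"fingers":0.3,"x":0.233,"y":0.082,"z":-0.085,"wx":0,"wy":0,"wz":36},{"fingers":0.3,"x":0.233,"y":0.082,"z":-0.085,"wx":0,"wy":0,"wz":36},{"fingers":0.3,"x":0.233,"y":0.082,"z":-0.011,"wx":0,"wy":0,"wz":36},{"fingers":0.3,"x":0.233,"y":0.082,"z":-0.011,"wx":0,"wy":0,"wz":36},{"fingers":0.3,"x":0.233,"y":0.082,"z":-0.011,"wx":0,"wy":0,"wz":36},{"fingers":0.3,"x":0.233,"y":0.082,"z":-0.011,"wx":0,"wy":0,"wz":36},{"fingers":0.3,"x":0.233,"y":0.082,"z":-0.011,"wx":0,"wy":0,"wz":36}]'

```text
time: 22.4
ee_pos: [0.6249, 0.2112, 0.1023]
tcp_rot: [179.9, -0.1, 63.3]
wrist_force: [0.4, -0.4, 1.3]
opening: 0.0558
```

```bash
python3 look.py l;python3 mv.py 0.6255,0.212,0.012,63.5
```

```text
(array([ 0.849,  0.176, 24.853, 89.422, 81.779]), array([ 600,   45,   40,  124, 2028], dtype=int32))
(array([ 0.626,  0.213, 34.523, 68.972, 63.543]), array([ 301,  162,   45,   82, 2960], dtype=int32))
174 [94, 94, 92, 93, 92, 1175, 90, 100, 99, 108] [ 0.603 -0.033]
175 [94, 96, 94, 86, 12, 15, 35, 97, 100, 102] [ 0.621 -0.035]
176 [98, 6, 18, 39, 37, 34, 36, 90, 100, 96] [ 0.612 -0.034]
177 [101, 35, 35, 33, 38, 35, 37, 34, 101, 104] [ 0.61  -0.034]
178 [98, 35, 34, 34, 37, 36, 35, 35, 102, 101] [ 0.606 -0.034]
179 [99, 105, 37, 37, 34, 36, 36, 37, 99, 106] [ 0.603 -0.034]
180 [101, 99, 36, 39, 38, 1175, 33, 35, 101, 101] [ 0.601 -0.034]
181 [102, 97, 35, 35, 38, 35, 36, 42, 102, 102] [ 0.596 -0.034]
182 [99, 100, 36, 34, 34, 34, 37, 39, 105, 101] [ 0.595 -0.034]
183 [100, 103, 35, 37, 31, 35, 41, 32, 103, 100] [ 0.591 -0.034]
184 [98, 103, 39, 35, 40, 30, 35, 70, 96, 93] [ 0.589 -0.034]
185 [100, 101, 37, 37, 74, 73, 76, 73, 75, 79] [ 0.576 -0.033]
186 [100, 98, 73, 72, 73, 74, 78, 73, 75, 73] [ 0.573 -0.033]
187 [85, 79, 75, 76, 70, 74, 75, 73, 71, 74] [ 0.571 -0.033]
t 22.5 p [0.6257 0.2113 0.1034] rpy [ 1.7984e+02 -1.6000e-01  6.3330e+01] F [0.7 0.4 1.5] open 0.0553 q [ 19.  19.  12.  82.  -0. 135.]
0.6255,0.212,0.012,63.5 -> [ 0.0003 -0.0007  0.0914] [ 0.16 -0.16 -0.17] rows 2.2 0.0
```

View pics/l.png

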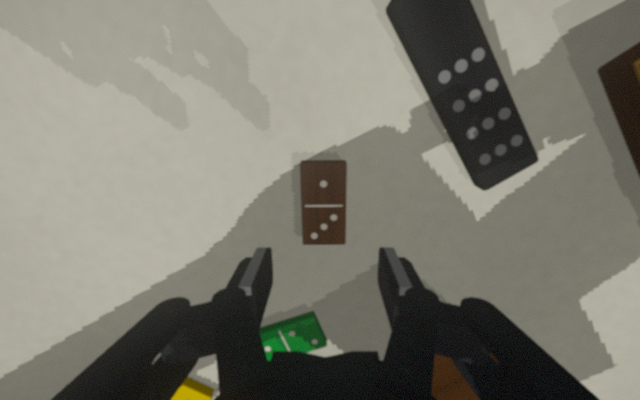

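View pics/l_top.png

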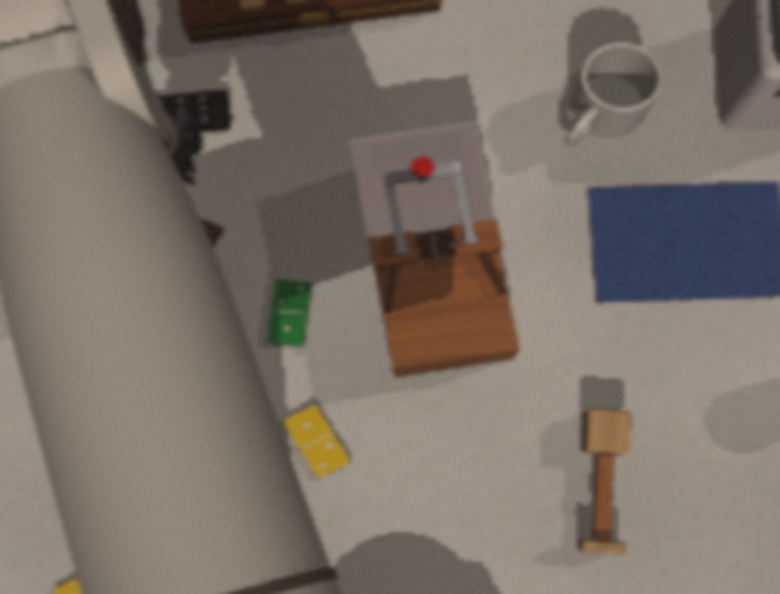

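Emit:
play_rows --targets '[{"fingers":0.3,"x":0.0,"y":-0.001,"z":0.04,"wx":0,"wy":0,"wz":0},{"fingers":0.3,"x":0.0,"y":-0.001,"z":0.075,"wx":0,"wy":0,"wz":0},{"fingers":0.3,"x":0.0,"y":-0.001,"z":0.0885,"wx":0,"wy":0,"wz":0},{"fingers":0.3,"x":0.0,"y":-0.001,"z":0.0885,"wx":0,"wy":0,"wz":0},{"fingers":-1,"x":0.0,"y":-0.001,"z":0.0885,"wx":0,"wy":0,"wz":0},{"fingers":-1,"x":0.0,"y":-0.001,"z":0.0885,"wx":0,"wy":0,"wz":0},{"fingers":-1,"x":0.0,"y":-0.001,"z":0.0885,"wx":0,"wy":0,"wz":0},{"fingers":-1,"x":0.0,"y":-0.001,"z":0.0885,"wx":0,"wy":0,"wz":0},{"fingers":-1,"x":0.0,"y":-0.001,"z":0.0885,"wx":0,"wy":0,"wz":0},{"fingers":-1,"x":0.0,"y":-0.001,"z":0.05,"wx":0,"wy":0,"wz":0},{"fingers":-1,"x":0.0,"y":-0.001,"z":0.01,"wx":0,"wy":0,"wz":0},{"fingers":-1,"x":0.0,"y":-0.001,"z":-0.03,"wx":0,"wy":0,"wz":0},{"fingers":-1,"x":0.0,"y":-0.001,"z":-0.07,"wx":0,"wy":0,"wz":0},{"fingers":-1,"x":0.0,"y":-0.001,"z":-0.08,"wx":0,"wy":0,"wz":0},{"fingers":-1,"x":0.0,"y":-0.001,"z":-0.08,"wx":0,"wy":0,"wz":0},{"fingers":-1,"x":0.0,"y":-0.001,"z":-0.08,"wx":0,"wy":0,"wz":0}]'

```text
time: 23.83
ee_pos: [0.6244, 0.2123, 0.1815]
tcp_rot: [179.9, -0.1, 63.4]
wrist_force: [-0.4, 0.3, -0.3]
opening: 0.0343
```

```bash
python3 mv.py 0.508,0.1,0.165,80 0.508,-0.0435,0.165,99.4
```

```text
t 23.8 p [0.6244 0.2123 0.1815] rpy [ 1.799e+02 -1.000e-01  6.338e+01] F [-0.4  0.3 -0.3] open 0.0343 q [ 19.  19.  20.  91.   0. 135.]
0.508,0.1,0.165,80 -> [-0.1525 -0.0537  0.0161] [  0.11  -0.09 -16.62] rows 3.9 2.3
0.508,-0.0435,0.165,99.4 -> [-0.2808  0.0106  0.016 ] [  0.13  -0.07 -36.02] rows 6.8 5.0
```

Emit:
play_rows --targets '[{"fingers":-1,"x":-0.153,"y":-0.054,"z":0.01,"wx":0,"wy":0,"wz":-17},{"fingers":-1,"x":-0.153,"y":-0.054,"z":0.01,"wx":0,"wy":0,"wz":-17},{"fingers":-1,"x":-0.153,"y":-0.054,"z":0.01,"wx":0,"wy":0,"wz":-17},{"fingers":-1,"x":-0.153,"y":-0.054,"z":0.01,"wx":0,"wy":0,"wz":-17},{"fingers":-1,"x":-0.281,"y":0.0105,"z":0.016,"wx":0,"wy":0,"wz":-36},{"fingers":-1,"x":-0.281,"y":0.0105,"z":0.016,"wx":0,"wy":0,"wz":-36},{"fingers":-1,"x":-0.281,"y":0.0105,"z":0.016,"wx":0,"wy":0,"wz":-36},{"fingers":-1,"x":-0.281,"y":0.0105,"z":0.016,"wx":0,"wy":0,"wz":-36},{"fingers":-1,"x":-0.281,"y":0.0105,"z":0.016,"wx":0,"wy":0,"wz":-36},{"fingers":-1,"x":-0.281,"y":0.0105,"z":0.016,"wx":0,"wy":0,"wz":-36},{"fingers":-1,"x":-0.281,"y":0.0105,"z":0.016,"wx":0,"wy":0,"wz":-36},{"fingers":-1,"x":-0.281,"y":0.0105,"z":0.016,"wx":0,"wy":0,"wz":-36},{"fingers":-1,"x":-0.281,"y":0.0105,"z":0.016,"wx":0,"wy":0,"wz":-36}]'

```text
time: 24.92
ee_pos: [0.5072, -0.0428, 0.1639]
tcp_rot: [-180.0, -0.0, 99.5]
wrist_force: [-0.6, -0.2, 0.3]
opening: 0.0341
```

```bash
python3 - <<'E'
from h import *
p,d=bot.camera("wrist"); cv2.imwrite("pics/m.png",p)
E
python3 mv.py 0.508,-0.0435,0.0885,99.4
```

```text
t 25.0 p [ 0.5073 -0.0428  0.164 ] rpy [-1.7998e+02 -1.0000e-02  9.9470e+01] F [ 0.7 -0.4 -0.6] open 0.0344 q [-5. -1. -5. 86.  0. 76.]
0.508,-0.0435,0.0885,99.4 -> [-0.0008  0.0006  0.0755] [-0.02 -0.01  0.07] rows 1.8 0.0
```

View pics/m.png

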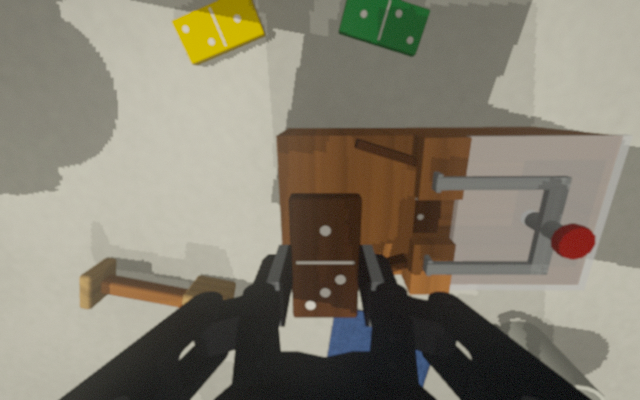

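Emit:
play_rows --targets '[{"fingers":-1,"x":-0.001,"y":0.0005,"z":0.035,"wx":0,"wy":0,"wz":0},{"fingers":-1,"x":-0.001,"y":0.0005,"z":0.065,"wx":0,"wy":0,"wz":0},{"fingers":-1,"x":-0.001,"y":0.0005,"z":0.0755,"wx":0,"wy":0,"wz":0},{"fingers":-1,"x":-0.001,"y":0.0005,"z":0.0755,"wx":0,"wy":0,"wz":0},{"fingers":-1,"x":-0.001,"y":0.0005,"z":0.0755,"wx":0,"wy":0,"wz":0},{"fingers":0.3,"x":-0.001,"y":0.0005,"z":0.0755,"wx":0,"wy":0,"wz":0},{"fingers":0.3,"x":-0.001,"y":0.0005,"z":0.0755,"wx":0,"wy":0,"wz":0},{"fingers":0.3,"x":-0.001,"y":0.0005,"z":0.0755,"wx":0,"wy":0,"wz":0},{"fingers":0.3,"x":-0.001,"y":0.0005,"z":0.045,"wx":0,"wy":0,"wz":0},{"fingers":0.3,"x":-0.001,"y":0.0005,"z":0.029,"wx":0,"wy":0,"wz":0},{"fingers":-1,"x":0.0,"y":-0.035,"z":0.029,"wx":0,"wy":0,"wz":0},{"fingers":-1,"x":0.0,"y":-0.05,"z":0.029,"wx":0,"wy":0,"wz":0},{"fingers":-1,"x":0.0,"y":-0.05,"z":0.029,"wx":0,"wy":0,"wz":0},{"fingers":-1,"x":0.0,"y":-0.05,"z":0.029,"wx":0,"wy":0,"wz":0},{"fingers":-1,"x":0.0,"y":-0.05,"z":0.029,"wx":0,"wy":0,"wz":0}]'

```text
time: 26.22
ee_pos: [0.4585, -0.052, 0.1356]
tcp_rot: [179.9, 0.0, 99.4]
wrist_force: [-1.2, 0.4, -0.7]
opening: -0.0004
```

```bash
python3 sill.py; python3 mv.py
```

```text
tcp box -0.1161 -0.0005 0.13556519602710035
[440 137  79  37 904] X [-0.0447 -0.0013] Y [0.0378 0.0578] Z 0.0887
[ 370  175   63   98 5364] X [-0.0838 -0.0482] Y [-0.034  0.034] Z 0.0849
[ 424  274   68   32 1030] X [-0.0437 -0.0007] Y [-0.0586 -0.0378] Z 0.0879
sill X [-0.1022 -0.0103] Y [-0.0571  0.0567]
lip X [-0.0028  0.0281] Y [-0.0592  0.0582] notch edges -0.016965581302943906 0.015804327849143467
t 26.3 p [ 0.4585 -0.0519  0.1354] rpy [1.7997e+02 1.0000e-02 9.9380e+01] F [-0.5 -0.2  0.6] open 0.0001 q [ -6.  -8. -14.  84.   0.  74.]
```

Emit:
play_rows --targets '[{"fingers":-1,"x":0.0,"y":0.0,"z":0.03,"wx":0,"wy":0,"wz":0},{"fingers":-1,"x":0.0,"y":0.0,"z":0.046,"wx":0,"wy":0,"wz":0},{"fingers":-1,"x":0.0,"y":0.0,"z":0.046,"wx":0,"wy":0,"wz":0},{"fingers":-1,"x":0.0,"y":0.015,"z":0.046,"wx":0,"wy":0,"wz":0},{"fingers":-1,"x":0.0,"y":0.025,"z":0.046,"wx":0,"wy":0,"wz":0},{"fingers":-1,"x":0.0,"y":0.035,"z":0.046,"wx":0,"wy":0,"wz":0},{"fingers":-1,"x":0.0,"y":0.045,"z":0.046,"wx":0,"wy":0,"wz":0},{"fingers":-1,"x":0.0,"y":0.055,"z":0.046,"wx":0,"wy":0,"wz":0},{"fingers":-1,"x":0.0,"y":0.065,"z":0.046,"wx":0,"wy":0,"wz":0},{"fingers":-1,"x":0.0,"y":0.075,"z":0.046,"wx":0,"wy":0,"wz":0},{"fingers":-1,"x":0.0,"y":0.085,"z":0.046,"wx":0,"wy":0,"wz":0},{"fingers":-1,"x":0.0,"y":0.095,"z":0.046,"wx":0,"wy":0,"wz":0},{"fingers":-1,"x":0.0,"y":0.105,"z":0.046,"wx":0,"wy":0,"wz":0},{"fingers":-1,"x":0.0,"y":0.115,"z":0.046,"wx":0,"wy":0,"wz":0},{"fingers":-1,"x":0.0,"y":0.125,"z":0.046,"wx":0,"wy":0,"wz":0},{"fingers":-1,"x":0.0,"y":0.126,"z":0.046,"wx":0,"wy":0,"wz":0},{"fingers":-1,"x":0.0,"y":0.126,"z":0.046,"wx":0,"wy":0,"wz":0}]'

```text
time: 27.68
ee_pos: [0.5828, -0.0313, 0.0887]
tcp_rot: [-180.0, -0.0, 99.4]
wrist_force: [0.8, 0.2, -0.6]
opening: 0.0002
```

Emit:
play_rows --targets '[{"fingers":-1,"x":0.0,"y":-0.02,"z":-0.03,"wx":0,"wy":0,"wz":0},{"fingers":-1,"x":0.0,"y":-0.05,"z":-0.06,"wx":0,"wy":0,"wz":0},{"fingers":-1,"x":0.0,"y":-0.09,"z":-0.1,"wx":0,"wy":0,"wz":0},{"fingers":0,"x":0.0,"y":-0.13,"z":-0.12,"wx":0,"wy":0,"wz":0},{"fingers":0,"x":0.0,"y":-0.16,"z":-0.14,"wx":0,"wy":0,"wz":0},{"fingers":0,"x":0.0,"y":-0.16,"z":-0.14,"wx":0,"wy":0,"wz":0},{"fingers":0,"x":0.0,"y":-0.16,"z":-0.14,"wx":0,"wy":0,"wz":0},{"fingers":0,"x":0.0,"y":-0.16,"z":-0.14,"wx":0,"wy":0,"wz":0},{"fingers":0,"x":0.0,"y":-0.16,"z":-0.14,"wx":0,"wy":0,"wz":0}]'

```text
time: 28.43
ee_pos: [0.4249, -0.0574, 0.2282]
tcp_rot: [-180.0, -0.0, 99.4]
wrist_force: [-0.8, -0.8, 0.3]
opening: 0.0429
```

```bash
python3 look.py n; python3 - <<'E'
from h import *
p,d=bot.camera("side"); cv2.imwrite("pics/n_side.png",p)
p,d=bot.camera("top"); cv2.imwrite("pics/n_full.png",p)
E
python3 mv.py
```

```text
174 [679, 687, 697, 697, 696, 698, 697, 696, 1175, 697] [ 0.442 -0.017]
175 [680, 688, 697, 699, 697, 698, 698, 696, 696, 695] [ 0.441 -0.018]
176 [680, 688, 697, 697, 697, 698, 697, 696, 697, 697] [ 0.44  -0.018]
177 [681, 689, 697, 697, 699, 699, 699, 698, 696, 698] [ 0.439 -0.017]
178 [685, 688, 698, 697, 698, 698, 697, 699, 698, 697] [ 0.437 -0.017]
179 [683, 688, 699, 697, 697, 698, 1175, 697, 697, 698] [ 0.436 -0.017]
180 [683, 688, 698, 698, 699, 697, 699, 698, 697, 697] [ 0.435 -0.017]
181 [682, 697, 699, 698, 699, 700, 698, 697, 699, 699] [ 0.433 -0.017]
182 [683, 697, 698, 698, 699, 698, 698, 697, 696, 696] [ 0.432 -0.017]
183 [683, 698, 698, 699, 699, 698, 696, 699, 698, 697] [ 0.431 -0.017]
184 [682, 696, 699, 698, 699, 698, 697, 698, 697, 646] [ 0.43  -0.017]
185 [682, 698, 698, 698, 697, 700, 698, 698, 699, 650] [ 0.429 -0.017]
186 [687, 697, 698, 698, 698, 699, 698, 699, 698, 660] [ 0.428 -0.017]
187 [688, 696, 699, 699, 697, 698, 697, 696, 699, 672] [ 0.426 -0.017]
t 28.6 p [ 0.4248 -0.0573  0.228 ] rpy [-1.7987e+02 -4.0000e-02  9.9400e+01] F [-0.7 -0.4 -0.1] open 0.0428 q [ -8. -12.  -7.  94.   0.  73.]
```

View pics/n_full.png

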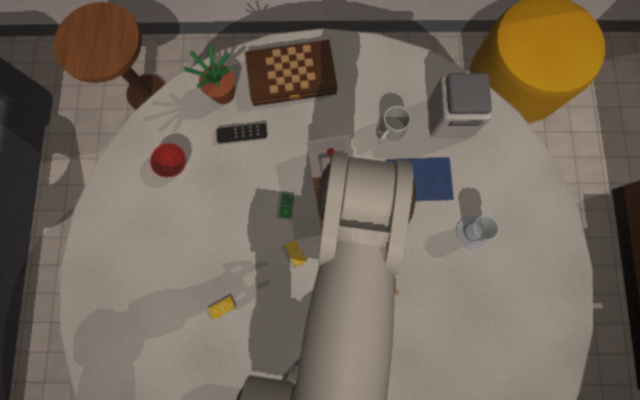

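View pics/n_side.png

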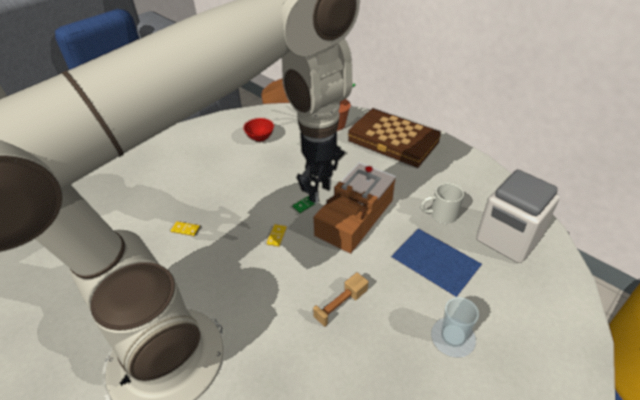

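View pics/n.png

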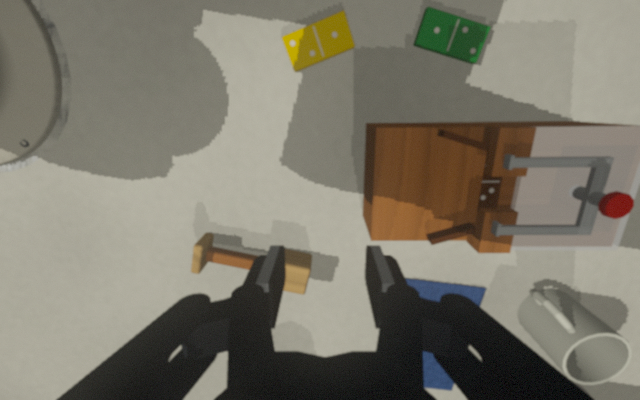

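```bash
cat > mal.py <<'E'
import sys
from h import *
cam=sys.argv[1]; cx,cy=map(float,sys.argv[2:4])
p,d=bot.camera(cam);c=bot.get_calibration(cam);W=cloud(c,d)
Z=W[...,2]
if cam=='wrist':
    print('notch z', [r for r in (1000*Z[185:207:3,480:500:3]).astype(int).tolist()])
h=cv2.cvtColor(p,cv2.COLOR_BGR2HSV)
m=(d>0)&(Z>.012)&(Z<.05)&(np.hypot(W[...,0]-cx,W[...,1]-cy)<.11)&(h[...,1]>70)
m=cv2.morphologyEx(m.astype(np.uint8),cv2.MORPH_OPEN,np.ones((2,2)))
k,l,s,_=cv2.connectedComponentsWithStats(m);i=1+np.argmax(s[1:,4]);m=l==i
P=W[m]; head=P[P[:,2]>.036]
print(s[i],len(head))
print('all',cv2.minAreaRect((P[:,:2]*1000).astype(np.float32)))
top=(P[:,2]>.034)
print('high',cv2.minAreaRect((P[top][:,:2]*1000).astype(np.float32)), np.percentile(P[top][:,2],[50,95]))
lo=(abs(P[:,2]-.028)<.004)
print('handle',cv2.minAreaRect((P[lo][:,:2]*1000).astype(np.float32)),np.median(P[lo][:,:2],axis=0), cv2.fitLine(P[lo][:,:2].astype(np.float32),cv2.DIST_HUBER,0,.001,.001).ravel())
for r in bot.place_of("mallet_c",cam): v,u=r['point'];print('place',round(r['confidence'],2),at_z(c,[[u,v]],.028)[0].round(4))
E
python3 mal.py wrist .35 -.188; python3 mv.py
```

```text
notch z [[75, 47, 45, 45, 46, 45, 46], [76, 47, 47, 45, 45, 47, 45], [74, 47, 46, 46, 47, 46, 46], [48, 44, 46, 45, 46, 45, 47], [45, 46, 46, 48, 47, 46, 46], [47, 46, 46, 47, 45, 46, 46], [359, 46, 46, 46, 46, 45, 5], [46, 46, 46, 46, 45, 47, 11]]
[ 193  237   65   37 1147] 285
all ((340.6205749511719, -104.41184997558594), (278.5213317871094, 70.26214599609375), 73.724609375)
high ((351.61529541015625, -92.3801040649414), (253.68927001953125, 25.76035499572754), 55.75252914428711) [0.03976166 0.2331104 ]
handle ((316.429443359375, -187.34774780273438), (34.86904525756836, 66.67707061767578), 75.0945053100586) [ 0.31935722 -0.18284329] [ 0.9924078  -0.12299076  0.3197043  -0.18268618]
place 0.91 [ 0.4041 -0.1732  0.028 ]
place 0.67 [ 0.3569 -0.1841  0.028 ]
t 28.7 p [ 0.4247 -0.0574  0.2285] rpy [-1.7991e+02 -3.0000e-02  9.9400e+01] F [0.  0.3 0.3] open 0.0427 q [ -8. -12.  -7.  94.   0.  73.]
```

```bash
python3 mv.py 0.35,-0.187,0.15,176
```

```text
t 28.7 p [ 0.4247 -0.0574  0.2285] rpy [-1.7991e+02 -3.0000e-02  9.9400e+01] F [0.  0.3 0.3] open 0.0427 q [ -8. -12.  -7.  94.   0.  73.]
0.35,-0.187,0.15,176 -> [-0.1157 -0.0947  0.0786] [-6.00e-02 -8.00e-02 -7.66e+01] rows 4.1 10.7
```

Emit:
play_rows --targets '[{"fingers":0,"x":-0.116,"y":-0.095,"z":0.078,"wx":0,"wy":0,"wz":-76.6},{"fingers":0,"x":-0.116,"y":-0.095,"z":0.078,"wx":0,"wy":0,"wz":-76.6},{"fingers":0,"x":-0.116,"y":-0.095,"z":0.078,"wx":0,"wy":0,"wz":-76.6},{"fingers":0,"x":-0.116,"y":-0.095,"z":0.078,"wx":0,"wy":0,"wz":-76.6},{"fingers":0,"x":-0.116,"y":-0.095,"z":0.078,"wx":0,"wy":0,"wz":-76.6},{"fingers":0,"x":-0.116,"y":-0.095,"z":0.078,"wx":0,"wy":0,"wz":-76.6},{"fingers":0,"x":-0.116,"y":-0.095,"z":0.078,"wx":0,"wy":0,"wz":-76.6},{"fingers":0,"x":-0.116,"y":-0.095,"z":0.078,"wx":0,"wy":0,"wz":-76.6},{"fingers":0,"x":-0.116,"y":-0.095,"z":0.078,"wx":0,"wy":0,"wz":-76.6},{"fingers":0,"x":-0.116,"y":-0.095,"z":0.078,"wx":0,"wy":0,"wz":-76.6},{"fingers":0,"x":-0.116,"y":-0.095,"z":0.078,"wx":0,"wy":0,"wz":-76.6},{"fingers":0,"x":-0.116,"y":-0.095,"z":0.078,"wx":0,"wy":0,"wz":-76.6},{"fingers":0,"x":-0.116,"y":-0.095,"z":0.078,"wx":0,"wy":0,"wz":-76.6},{"fingers":0,"x":-0.116,"y":-0.095,"z":0.078,"wx":0,"wy":0,"wz":-76.6}]'

```text
time: 29.9
ee_pos: [0.3497, -0.1874, 0.151]
tcp_rot: [180.0, -0.0, 175.9]
wrist_force: [0.8, 0.4, 0.2]
opening: 0.0427
```

```bash
python3 mv.py; python3 mal.py wrist .35 -.188; python3 - <<'E'
from h import *
p,d=bot.camera("wrist"); cv2.imwrite("pics/o.png",p)
E
```

```text
t 29.9 p [ 0.3497 -0.1874  0.151 ] rpy [ 1.7999e+02 -2.0000e-02  1.7589e+02] F [0.8 0.4 0.2] open 0.0427 q [-28. -17. -20.  87.   0. -24.]
notch z [[0, 1, 0, 1, 0, 1, 0], [0, 0, 0, 0, 0, 0, 0], [0, 1, 0, 0, 0, 0, 1], [282, 0, 0, 0, 0, 0, 0], [0, 1, 0, 0, 0, 0, 0], [0, 0, 0, 0, 0, 0, 0], [0, 0, 0, 0, 1, -1, 0], [0, 0, 0, 0, 0, 1, 0]]
[ 303  118   49  160 4590] 2515
all ((361.23992919921875, -185.65943908691406), (42.45889663696289, 180.93600463867188), 86.46974182128906)
high ((348.04779052734375, -186.88818359375), (38.41511917114258, 154.75379943847656), 86.49312591552734) [0.04004153 0.04123365]
handle ((332.5845947265625, -183.7162322998047), (37.22700500488281, 100.99586486816406), 84.15684509277344) [ 0.33643636 -0.1860819 ] [ 0.99764204 -0.06863236  0.33834395 -0.18618542]
place 0.7 [ 0.3909 -0.1922  0.028 ]
place 0.65 [ 0.3499 -0.1878  0.028 ]
```

View pics/o.png

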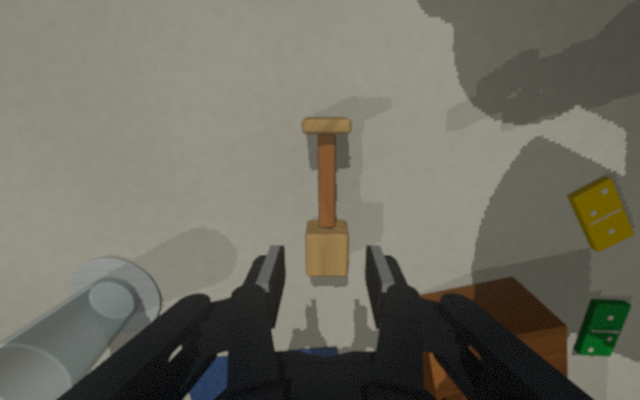

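```bash
python3 - <<'E'
from h import *
o=bot.get_obs();p,d=bot.camera("wrist");c=bot.get_calibration("wrist")
P=at_z(c,[[327,118],[327,276],[327,222],[318,180],[337,180]],.04);print(P.round(4), (P[0]+P[1])/2)
print(at_z(c,[[318,180],[336,180]],.028).round(4),d[170:180,327])
W=cloud(c,d)
for v in range(112,284,4): print(v,W[v,327].round(3),end=' ')
E
python3 mv.py
```

```text
[[ 0.2818 -0.1821  0.04  ]
 [ 0.4243 -0.192   0.04  ]
 [ 0.3699 -0.1882  0.04  ]
 [ 0.3314 -0.1931  0.04  ]
 [ 0.3325 -0.1772  0.04  ]] [ 0.35306807 -0.18705177  0.04      ]
[[ 0.3344 -0.1936  0.028 ]
 [ 0.3355 -0.1778  0.028 ]] [0.25959164 0.2594106  0.25932994 0.25910506 0.26125062 0.26104218
 0.26014337 0.26140374 0.26069883 0.2619117 ]
112 [ 0.278 -0.182  0.001] 116 [ 0.282 -0.182 -0.001] 120 [ 0.283 -0.182  0.039] 124 [ 0.286 -0.182  0.041] 128 [ 0.289 -0.183  0.04 ] 132 [ 0.293 -0.183  0.039] 136 [ 0.297 -0.183  0.029] 140 [ 0.3   -0.183  0.027] 144 [ 0.304 -0.184  0.028] 148 [ 0.307 -0.184  0.028] 152 [ 0.31  -0.184  0.027] 156 [ 0.314 -0.184  0.029] 160 [ 0.317 -0.184  0.028] 164 [ 0.321 -0.185  0.029] 168 [ 0.324 -0.185  0.028] 172 [ 0.328 -0.185  0.029] 176 [ 0.331 -0.185  0.029] 180 [ 0.335 -0.186  0.029] 184 [ 0.339 -0.186  0.027] 188 [ 0.342 -0.186  0.028] 192 [ 0.346 -0.186  0.028] 196 [ 0.349 -0.187  0.029] 200 [ 0.354 -0.187  0.028] 204 [ 0.357 -0.187  0.029] 208 [ 0.361 -0.188  0.028] 212 [ 0.365 -0.188  0.028] 216 [ 0.369 -0.188  0.028] 220 [ 0.373 -0.188  0.028] 224 [ 0.377 -0.189  0.029] 228 [ 0.382 -0.189  0.026] 232 [ 0.382 -0.189  0.034] 236 [ 0.384 -0.189  0.04 ] 240 [ 0.387 -0.189  0.041] 244 [ 0.391 -0.19   0.041] 248 [ 0.395 -0.19   0.04 ] 252 [ 0.399 -0.19   0.041] 256 [ 0.403 -0.191  0.041] 260 [ 0.407 -0.191  0.041] 264 [ 0.412 -0.191  0.04 ] 268 [ 0.415 -0.191  0.041] 272 [ 0.42  -0.192  0.041] 276 [ 0.449 -0.193  0.   ] 280 [ 0.454 -0.194  0.   ] t 30.1 p [ 0.3496 -0.1874  0.1512] rpy [ 1.8000e+02 -1.0000e-02  1.7593e+02] F [-0.6 -0.6  0.2] open 0.0426 q [-28. -17. -20.  87.  -0. -24.]
```

```bash
python3 mv.py 0.3605,-0.1875,0.0135,176.1
```

```text
t 30.1 p [ 0.3496 -0.1874  0.1512] rpy [ 1.8000e+02 -1.0000e-02  1.7593e+02] F [-0.6 -0.6  0.2] open 0.0426 q [-28. -17. -20.  87.  -0. -24.]
0.3605,-0.1875,0.0135,176.1 -> [-0.0109  0.0007  0.1377] [ 0.   -0.01 -0.17] rows 3.3 0.0
```

Emit:
play_rows --targets '[{"fingers":0,"x":-0.011,"y":0.0005,"z":0.04,"wx":0,"wy":0,"wz":0},{"fingers":0,"x":-0.011,"y":0.0005,"z":0.08,"wx":0,"wy":0,"wz":0},{"fingers":0,"x":-0.011,"y":0.0005,"z":0.11,"wx":0,"wy":0,"wz":0},{"fingers":0,"x":-0.011,"y":0.0005,"z":0.13,"wx":0,"wy":0,"wz":0},{"fingers":0,"x":-0.011,"y":0.0005,"z":0.1375,"wx":0,"wy":0,"wz":0},{"fingers":0,"x":-0.011,"y":0.0005,"z":0.1375,"wx":0,"wy":0,"wz":0},{"fingers":0,"x":-0.011,"y":0.0005,"z":0.1375,"wx":0,"wy":0,"wz":0},{"fingers":-1,"x":-0.011,"y":0.0005,"z":0.1375,"wx":0,"wy":0,"wz":0},{"fingers":-1,"x":-0.011,"y":0.0005,"z":0.1375,"wx":0,"wy":0,"wz":0},{"fingers":-1,"x":-0.011,"y":0.0005,"z":0.1375,"wx":0,"wy":0,"wz":0},{"fingers":-1,"x":-0.011,"y":0.0005,"z":0.1375,"wx":0,"wy":0,"wz":0},{"fingers":-1,"x":-0.011,"y":0.0005,"z":0.1375,"wx":0,"wy":0,"wz":0},{"fingers":-1,"x":-0.011,"y":0.0005,"z":0.1375,"wx":0,"wy":0,"wz":0}]' --grip_force 110

```text
time: 31.18
ee_pos: [0.3616, -0.1881, 0.0157]
tcp_rot: [-179.9, 0.1, 176.0]
wrist_force: [-2.6, 1.7, 8.3]
opening: 0.0139
```

```bash
python3 mv.py 0.3605,-0.1875,0.18,176.1
```

```text
t 31.2 p [ 0.3616 -0.1881  0.0157] rpy [-1.7995e+02  1.5000e-01  1.7599e+02] F [-2.6  1.7  8.3] open 0.0139 q [-27. -13. -32.  71.   0. -23.]
0.3605,-0.1875,0.18,176.1 -> [ 0.0007  0.0004 -0.1643] [-0.05  0.15 -0.11] rows 3.9 0.0
```

Emit:
play_rows --targets '[{"fingers":-1,"x":0.0,"y":0.0,"z":-0.02,"wx":0,"wy":0,"wz":0},{"fingers":-1,"x":0.0,"y":0.0,"z":-0.05,"wx":0,"wy":0,"wz":0},{"fingers":-1,"x":0.0,"y":0.0,"z":-0.09,"wx":0,"wy":0,"wz":0},{"fingers":-1,"x":0.0,"y":0.0,"z":-0.13,"wx":0,"wy":0,"wz":0},{"fingers":-1,"x":0.0,"y":0.0,"z":-0.17,"wx":0,"wy":0,"wz":0},{"fingers":-1,"x":0.0,"y":0.0,"z":-0.2,"wx":0,"wy":0,"wz":0},{"fingers":-1,"x":0.0,"y":0.0,"z":-0.2,"wx":0,"wy":0,"wz":0},{"fingers":-1,"x":0.0,"y":0.0,"z":-0.2,"wx":0,"wy":0,"wz":0},{"fingers":-1,"x":0.0,"y":0.0,"z":-0.2,"wx":0,"wy":0,"wz":0}]'

```text
time: 31.93
ee_pos: [0.3605, -0.1877, 0.2132]
tcp_rot: [180.0, -0.0, 176.0]
wrist_force: [-0.8, 0.8, -2.9]
opening: 0.0141
```

```bash
python3 mv.py 0.613,-0.016,0.21,176; python3 - <<'E'
from h import *
p,d=bot.camera("wrist"); cv2.imwrite("pics/p.png",p)
p,d=bot.camera("side"); cv2.imwrite("pics/p_side.png",p)
E
```

```text
t 31.9 p [ 0.3605 -0.1877  0.2132] rpy [ 1.7999e+02 -3.0000e-02  1.7598e+02] F [-0.8  0.8 -2.9] open 0.0141 q [-28. -15. -12.  93.  -0. -23.]
0.613,-0.016,0.21,176 -> [-0.2399  0.189   0.0031] [ 0.01 -0.03 -0.02] rows 7.3 0.0
```

View pics/p.png

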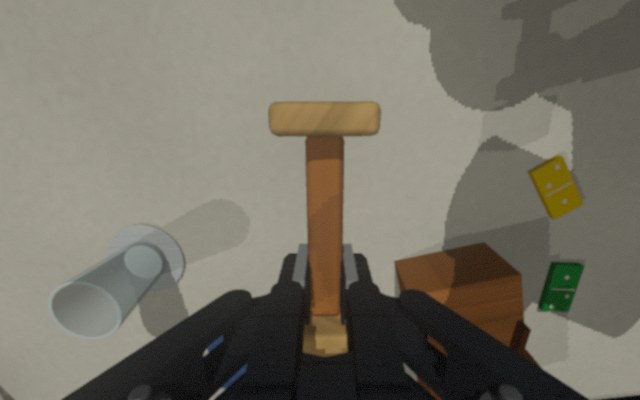

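View pics/p_side.png

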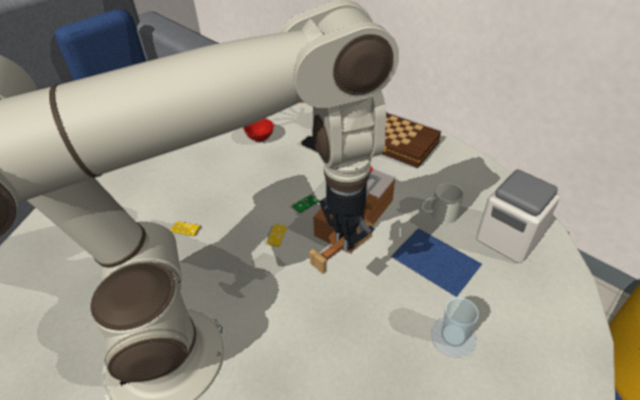

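Emit:
play_rows --targets '[{"fingers":-1,"x":-0.24,"y":0.189,"z":0.0,"wx":0,"wy":0,"wz":0},{"fingers":-1,"x":-0.24,"y":0.189,"z":0.0,"wx":0,"wy":0,"wz":0},{"fingers":-1,"x":-0.24,"y":0.189,"z":0.0,"wx":0,"wy":0,"wz":0},{"fingers":-1,"x":-0.24,"y":0.189,"z":0.0,"wx":0,"wy":0,"wz":0},{"fingers":-1,"x":-0.24,"y":0.189,"z":0.0,"wx":0,"wy":0,"wz":0},{"fingers":-1,"x":-0.24,"y":0.189,"z":0.0,"wx":0,"wy":0,"wz":0},{"fingers":-1,"x":-0.24,"y":0.189,"z":0.0,"wx":0,"wy":0,"wz":0},{"fingers":-1,"x":-0.24,"y":0.189,"z":0.0,"wx":0,"wy":0,"wz":0},{"fingers":-1,"x":-0.24,"y":0.189,"z":0.0,"wx":0,"wy":0,"wz":0},{"fingers":-1,"x":-0.24,"y":0.189,"z":0.0,"wx":0,"wy":0,"wz":0},{"fingers":-1,"x":-0.24,"y":0.189,"z":0.0,"wx":0,"wy":0,"wz":0},{"fingers":-1,"x":-0.24,"y":0.189,"z":0.0,"wx":0,"wy":0,"wz":0}]'

```text
time: 33.03
ee_pos: [0.6124, -0.0167, 0.2136]
tcp_rot: [-180.0, -0.0, 175.9]
wrist_force: [-0.1, 0.2, -2.3]
opening: 0.0137
```

```bash
python3 mv.py 0.613,-0.016,0.155,176; python3 - <<'E'
from h import *
p,d=bot.camera("wrist"); cv2.imwrite("pics/q.png",p);c=bot.get_calibration("wrist");W=cloud(c,d)
print([W[v,325].round(3) for v in (110,118,126,150,180,210,240,320,340)])
p,d=bot.camera("side"); cv2.imwrite("pics/q_side.png",cv2.resize(p[100:260,260:460],None,fx=3.5,fy=3.5))
E
```

```text
t 33.0 p [ 0.6124 -0.0167  0.2136] rpy [-1.7999e+02 -4.0000e-02  1.7593e+02] F [-0.1  0.2 -2.3] open 0.0137 q [-2. 13. 16. 93. -0.  3.]
0.613,-0.016,0.155,176 -> [-0.0005  0.0008  0.0586] [-0.01 -0.04 -0.07] rows 1.4 0.0
[array([ 0.536, -0.013,  0.239]), array([ 0.538, -0.013,  0.238]), array([ 0.541, -0.013,  0.239]), array([ 0.551, -0.014,  0.225]), array([ 0.564, -0.014,  0.226]), array([ 0.577, -0.015,  0.226]), array([ 0.591, -0.016,  0.226]), array([ 0.633, -0.019,  0.226]), array([ 0.534, -0.012,  0.346])]
```

View pics/q.png

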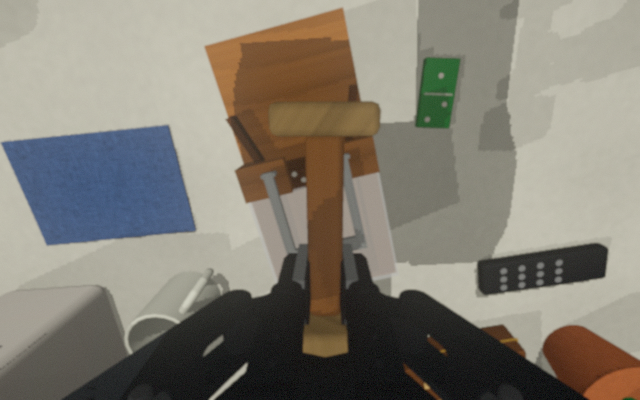

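View pics/q_side.png

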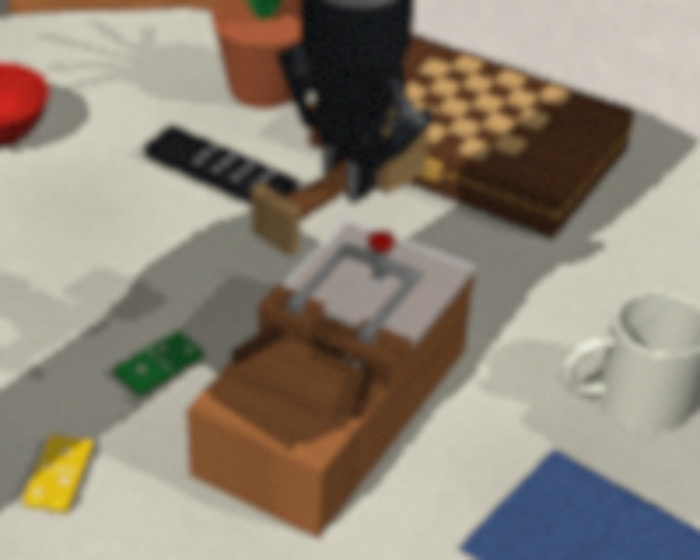

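Emit:
play_rows --targets '[{"fingers":-1,"x":-0.0005,"y":0.001,"z":0.03,"wx":0,"wy":0,"wz":0},{"fingers":-1,"x":-0.0005,"y":0.001,"z":0.05,"wx":0,"wy":0,"wz":0},{"fingers":-1,"x":-0.0005,"y":0.001,"z":0.056,"wx":0,"wy":0,"wz":0},{"fingers":-1,"x":-0.0005,"y":0.001,"z":0.06,"wx":0,"wy":0,"wz":0},{"fingers":-1,"x":-0.0005,"y":0.001,"z":0.064,"wx":0,"wy":0,"wz":0},{"fingers":-1,"x":-0.0005,"y":0.001,"z":0.067,"wx":0,"wy":0,"wz":0},{"fingers":-1,"x":-0.0005,"y":0.001,"z":0.07,"wx":0,"wy":0,"wz":0},{"fingers":-1,"x":-0.0005,"y":0.001,"z":0.072,"wx":0,"wy":0,"wz":0},{"fingers":-1,"x":-0.0005,"y":0.001,"z":0.072,"wx":0,"wy":0,"wz":0},{"fingers":-1,"x":-0.0005,"y":0.001,"z":0.072,"wx":0,"wy":0,"wz":0}]'

```text
time: 33.97
ee_pos: [0.6142, -0.0152, 0.1423]
tcp_rot: [-180.0, 0.1, 176.0]
wrist_force: [-1.0, -1.0, 1.3]
opening: 0.0137
```

```bash
python3 mv.py; python3 - <<'E'
from h import *
p,d=bot.camera("wrist");c=bot.get_calibration("wrist");W=cloud(c,d)
print([W[v,325].round(3) for v in (118,126,150,180,210,240,320)])
p,d=bot.camera("side"); cv2.imwrite("pics/r_side.png",cv2.resize(p[100:260,260:460],None,fx=3.5,fy=3.5))
E
```

```text
t 34.0 p [ 0.6142 -0.0152  0.1423] rpy [-1.7998e+02  6.0000e-02  1.7597e+02] F [-1.  -1.   1.3] open 0.0137 q [-1. 13.  8. 85. -0.  3.]
[array([ 0.54 , -0.011,  0.166]), array([ 0.543, -0.011,  0.168]), array([ 0.553, -0.012,  0.154]), array([ 0.565, -0.013,  0.154]), array([ 0.578, -0.014,  0.155]), array([ 0.592, -0.015,  0.155]), array([ 0.635, -0.018,  0.155])]
```

View pics/r_side.png

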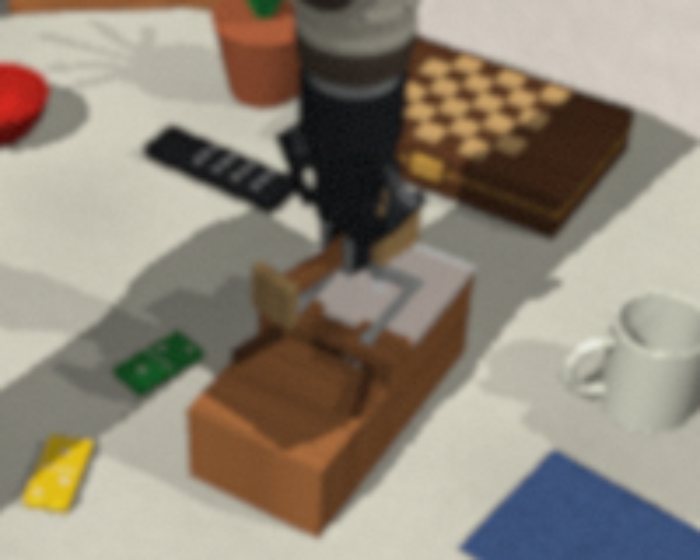

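Emit:
play_rows --targets '[{"fingers":-1,"x":0,"y":0,"z":0.001,"wx":0,"wy":0,"wz":0},{"fingers":-1,"x":0,"y":0,"z":0.002,"wx":0,"wy":0,"wz":0},{"fingers":-1,"x":0,"y":0,"z":0.003,"wx":0,"wy":0,"wz":0},{"fingers":-1,"x":0,"y":0,"z":0.004,"wx":0,"wy":0,"wz":0},{"fingers":-1,"x":0,"y":0,"z":0.0045,"wx":0,"wy":0,"wz":0},{"fingers":-1,"x":0,"y":0,"z":0.0045,"wx":0,"wy":0,"wz":0}]'

```text
time: 34.57
ee_pos: [0.6141, -0.0152, 0.1383]
tcp_rot: [-180.0, 0.1, 176.0]
wrist_force: [-2.3, -1.6, 9.1]
opening: 0.014
```

```bash
python3 mv.py; python3 - <<'E'
from h import *
p,d=bot.camera("wrist");c=bot.get_calibration("wrist");W=cloud(c,d)
print([W[v,325].round(3) for v in (118,126,150,180,210,240,320)])
E
```

```text
t 34.6 p [ 0.6141 -0.0152  0.1383] rpy [-1.7999e+02  9.0000e-02  1.7597e+02] F [-2.3 -1.6  9.1] open 0.0140 q [-1. 13.  7. 85. -0.  3.]
[array([ 0.54 , -0.011,  0.163]), array([ 0.543, -0.011,  0.163]), array([ 0.553, -0.012,  0.151]), array([ 0.565, -0.013,  0.15 ]), array([ 0.578, -0.014,  0.151]), array([ 0.593, -0.015,  0.15 ]), array([ 0.634, -0.018,  0.152])]
```

Emit:
play_rows --targets '[{"fingers":-1,"x":0,"y":0,"z":0.001,"wx":0,"wy":0,"wz":0},{"fingers":-1,"x":0,"y":0,"z":0.002,"wx":0,"wy":0,"wz":0},{"fingers":-1,"x":0,"y":0,"z":0.002,"wx":0,"wy":0,"wz":0},{"fingers":-1,"x":0,"y":0,"z":0.002,"wx":0,"wy":0,"wz":0}]'

```text
time: 34.95
ee_pos: [0.6141, -0.0151, 0.1379]
tcp_rot: [180.0, 0.2, 176.0]
wrist_force: [-6.7, -2.7, 17.5]
opening: 0.0141
```

```bash
python3 mv.py
```

```text
t 35.0 p [ 0.6141 -0.0151  0.1379] rpy [1.8000e+02 1.7000e-01 1.7598e+02] F [-6.7 -2.7 17.5] open 0.0141 q [-1. 13.  7. 84. -0.  3.]
```

Emit:
play_rows --targets '[{"fingers":-1,"x":0,"y":0,"z":-0.02,"wx":0,"wy":0,"wz":0},{"fingers":-1,"x":0,"y":0,"z":-0.05,"wx":0,"wy":0,"wz":0},{"fingers":-1,"x":0,"y":0,"z":-0.08,"wx":0,"wy":0,"wz":0},{"fingers":-1,"x":0.04,"y":-0.04,"z":-0.08,"wx":0,"wy":0,"wz":0},{"fingers":-1,"x":0.08,"y":-0.08,"z":-0.08,"wx":0,"wy":0,"wz":0},{"fingers":-1,"x":0.11,"y":-0.12,"z":-0.08,"wx":0,"wy":0,"wz":0},{"fingers":-1,"x":0.11,"y":-0.15,"z":-0.08,"wx":0,"wy":0,"wz":0},{"fingers":-1,"x":0.11,"y":-0.15,"z":-0.08,"wx":0,"wy":0,"wz":0},{"fingers":-1,"x":0.11,"y":-0.15,"z":-0.08,"wx":0,"wy":0,"wz":0},{"fingers":-1,"x":0.11,"y":-0.15,"z":-0.08,"wx":0,"wy":0,"wz":0}]'

```text
time: 35.78
ee_pos: [0.493, -0.1576, 0.2148]
tcp_rot: [180.0, -0.0, 175.9]
wrist_force: [-0.1, 0.4, -2.7]
opening: 0.0139
```

```bash
python3 mv.py; python3 - <<'E'
from h import *
p,d=bot.camera("wrist"); cv2.imwrite("pics/s.png",p);c=bot.get_calibration("wrist");W=cloud(c,d)
print([W[v,325].round(3) for v in (118,126,150,180,210,240,320)])
p,d=bot.camera("top"); cv2.imwrite("pics/s_top.png",p);c=bot.get_calibration("top");W=cloud(c,d)
h=cv2.cvtColor(p,cv2.COLOR_BGR2HSV)
m=((h[...,0]<6)|(h[...,0]>174))&(h[...,1]>180)&(abs(W[...,0]-.655)<.04)&(abs(W[...,1]+.019)<.04)
print('cap top',m.sum(),np.median(W[m],axis=0))
p,d=bot.camera("side");c=bot.get_calibration("side");W=cloud(c,d)
cv2.imwrite("pics/s_side.png",p)
h=cv2.cvtColor(p,cv2.COLOR_BGR2HSV)
m=((h[...,0]<6)|(h[...,0]>174))&(h[...,1]>180)&(abs(W[...,0]-.655)<.04)&(abs(W[...,1]+.019)<.04)
print('cap side',m.sum(),np.median(W[m],axis=0),np.sort(W[m][:,2])[-6:])
E
```

```text
t 35.8 p [ 0.493  -0.1576  0.2148] rpy [ 1.7995e+02 -3.0000e-02  1.7586e+02] F [-0.1  0.4 -2.7] open 0.0139 q [-18.   0.   2.  92.   0. -14.]
[array([ 0.419, -0.153,  0.239]), array([ 0.422, -0.153,  0.238]), array([ 0.432, -0.154,  0.227]), array([ 0.444, -0.155,  0.228]), array([ 0.457, -0.156,  0.228]), array([ 0.472, -0.157,  0.226]), array([ 0.514, -0.16 ,  0.228])]
cap top 22 [ 0.65333865 -0.01917178  0.12231527]
cap side 0 [nan nan nan] []
  return _methods._mean(a, axis=axis, dtype=dtype,
  ret = um.true_divide(
```

View pics/s.png

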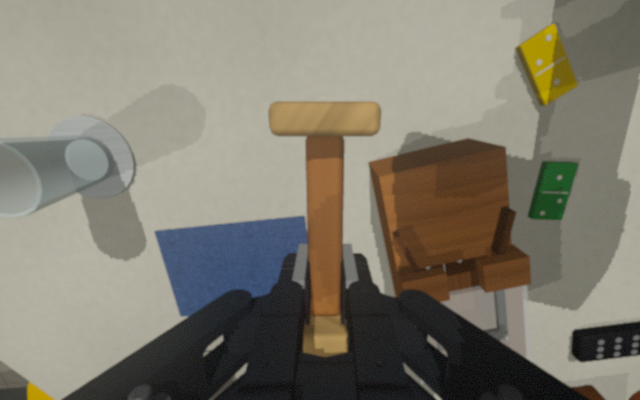

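View pics/s_side.png

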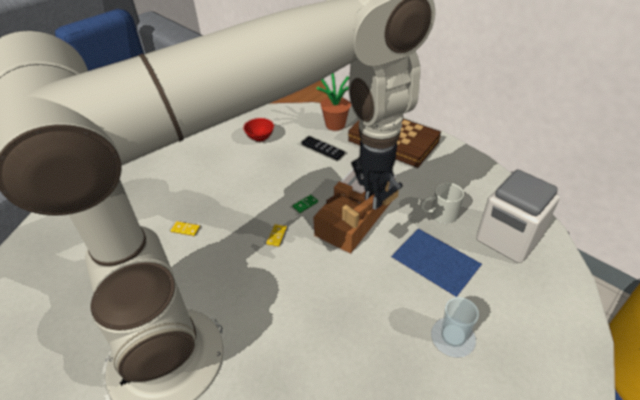

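View pics/s_top.png

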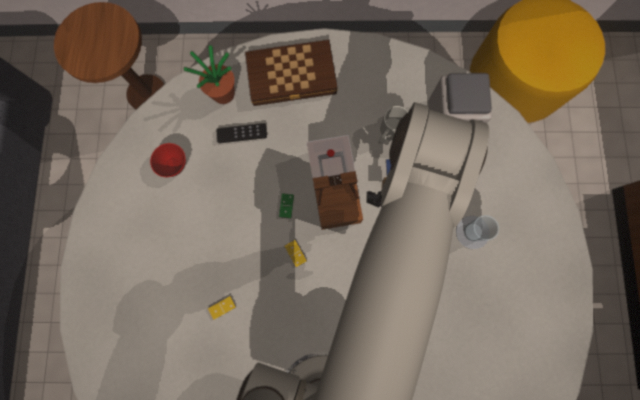

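```bash
python3 mv.py 0.6125,-0.2895,0.2,92
```

```text
t 35.9 p [ 0.4939 -0.1562  0.2148] rpy [ 1.7996e+02 -3.0000e-02  1.7603e+02] F [ 0.2  0.2 -2.9] open 0.0137 q [-18.   0.   2.  92.   0. -14.]
0.6125,-0.2895,0.2,92 -> [-0.1275 -0.1248  0.0147] [ 0.000e+00 -6.000e-02  8.403e+01] rows 4.3 11.7
```

Emit:
play_rows --targets '[{"fingers":-1,"x":-0.1275,"y":-0.125,"z":0,"wx":0,"wy":0,"wz":84},{"fingers":-1,"x":-0.1275,"y":-0.125,"z":0,"wx":0,"wy":0,"wz":84},{"fingers":-1,"x":-0.1275,"y":-0.125,"z":0,"wx":0,"wy":0,"wz":84},{"fingers":-1,"x":-0.1275,"y":-0.125,"z":0,"wx":0,"wy":0,"wz":84},{"fingers":-1,"x":-0.1275,"y":-0.125,"z":0,"wx":0,"wy":0,"wz":84},{"fingers":-1,"x":-0.1275,"y":-0.125,"z":0,"wx":0,"wy":0,"wz":84},{"fingers":-1,"x":-0.1275,"y":-0.125,"z":0,"wx":0,"wy":0,"wz":84},{"fingers":-1,"x":-0.1275,"y":-0.125,"z":0,"wx":0,"wy":0,"wz":84},{"fingers":-1,"x":-0.1275,"y":-0.125,"z":0,"wx":0,"wy":0,"wz":84},{"fingers":-1,"x":-0.1275,"y":-0.125,"z":0,"wx":0,"wy":0,"wz":84},{"fingers":-1,"x":-0.1275,"y":-0.125,"z":0,"wx":0,"wy":0,"wz":84},{"fingers":-1,"x":-0.1275,"y":-0.125,"z":0,"wx":0,"wy":0,"wz":84},{"fingers":-1,"x":-0.1275,"y":-0.125,"z":0.05,"wx":0,"wy":0,"wz":84},{"fingers":-1,"x":-0.1275,"y":-0.125,"z":0.1,"wx":0,"wy":0,"wz":84},{"fingers":-1,"x":-0.1275,"y":-0.125,"z":0.1,"wx":0,"wy":0,"wz":84},{"fingers":-1,"x":-0.1275,"y":-0.125,"z":0.1,"wx":0,"wy":0,"wz":84},{"fingers":-1,"x":-0.1275,"y":-0.125,"z":0.1,"wx":0,"wy":0,"wz":84},{"fingers":-1,"x":-0.1275,"y":-0.125,"z":0.1,"wx":0,"wy":0,"wz":84}]'

```text
time: 37.43
ee_pos: [0.6132, -0.2902, 0.1172]
tcp_rot: [179.9, 0.1, 92.0]
wrist_force: [-0.0, 0.3, -2.0]
opening: 0.0137
```

```bash
python3 mv.py 0.6125,-0.2895,0.0195,92; python3 - <<'E'
from h import *
p,d=bot.camera("wrist"); cv2.imwrite("pics/t.png",p);c=bot.get_calibration("wrist");W=cloud(c,d)
print([W[v,325].round(3) for v in (104,118,126,150,180,210,240,320)])
E
```

```text
t 37.4 p [ 0.6132 -0.2902  0.1172] rpy [1.7988e+02 5.0000e-02 9.2040e+01] F [-0.   0.3 -2. ] open 0.0137 q [-25.  22.  17.  84.   0.  63.]
0.6125,-0.2895,0.0195,92 -> [ 0.0008 -0.0009  0.0977] [0.12 0.05 0.04] rows 2.3 0.0
[array([ 0.611, -0.213,  0.141]), array([ 0.611, -0.217,  0.143]), array([ 0.611, -0.22 ,  0.143]), array([ 0.612, -0.23 ,  0.13 ]), array([ 0.612, -0.242,  0.13 ]), array([ 0.613, -0.256,  0.13 ]), array([ 0.613, -0.27 ,  0.13 ]), array([ 0.615, -0.311,  0.132])]
```

View pics/t.png

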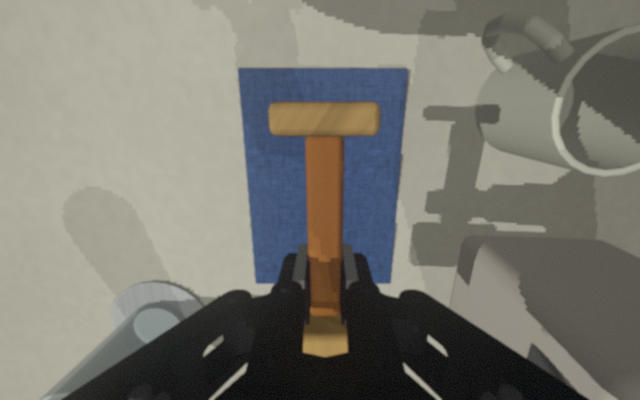

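```bash
python3 - <<'E'
from h import *
for n in("side","top"):
    p,d=bot.camera(n);c=bot.get_calibration(n);W=cloud(c,d).reshape(-1,3)
    m=(d.ravel()>0)&(W[:,2]>.02)&(W[:,2]<.3)&(W[:,0]>.66)&(W[:,1]<-.28)&(W[:,1]>-.5)
    if m.sum(): print(n,m.sum(),np.percentile(W[m],[1,5,50,99],axis=0).round(3))
E
```

```text
side 7707 [[ 0.725 -0.445  0.023]
 [ 0.731 -0.443  0.033]
 [ 0.798 -0.37   0.146]
 [ 1.607 -0.283  0.287]]
top 1366 [[ 0.676 -0.37   0.022]
 [ 0.738 -0.356  0.037]
 [ 0.8   -0.322  0.152]
 [ 0.859 -0.285  0.198]]
```

Emit:
play_rows --targets '[{"fingers":-1,"x":0.001,"y":-0.001,"z":0.035,"wx":0,"wy":0,"wz":0},{"fingers":-1,"x":0.001,"y":-0.001,"z":0.065,"wx":0,"wy":0,"wz":0},{"fingers":-1,"x":0.001,"y":-0.001,"z":0.08,"wx":0,"wy":0,"wz":0},{"fingers":-1,"x":0.001,"y":-0.001,"z":0.085,"wx":0,"wy":0,"wz":0},{"fingers":-1,"x":0.001,"y":-0.001,"z":0.085,"wx":0,"wy":0,"wz":0},{"fingers":-1,"x":0.001,"y":-0.001,"z":0.085,"wx":0,"wy":0,"wz":0},{"fingers":-1,"x":0.001,"y":-0.001,"z":0.085,"wx":0,"wy":0,"wz":0}]'

```text
time: 38.17
ee_pos: [0.6121, -0.2902, 0.0327]
tcp_rot: [179.8, 0.1, 92.0]
wrist_force: [-0.0, 0.8, -2.1]
opening: 0.0134
```

Emit:
play_rows --targets '[{"fingers":-1,"x":0,"y":0,"z":0.006,"wx":0,"wy":0,"wz":0},{"fingers":-1,"x":0,"y":0,"z":0.01,"wx":0,"wy":0,"wz":0},{"fingers":-1,"x":0,"y":0,"z":0.012,"wx":0,"wy":0,"wz":0},{"fingers":-1,"x":0,"y":0,"z":0.012,"wx":0,"wy":0,"wz":0},{"fingers":-1,"x":0,"y":0,"z":0.012,"wx":0,"wy":0,"wz":0}]'

```text
time: 38.58
ee_pos: [0.6111, -0.2897, 0.0188]
tcp_rot: [180.0, 0.0, 92.0]
wrist_force: [-1.0, 0.0, 2.3]
opening: 0.0138
```

Contact: Fz went from −2.1 to +2.3 N at z = 0.0188, so the mallet is resting on the mat. Next I'll release it and rise.

Emit:
play_rows --targets '[{"fingers":-0.6,"x":0,"y":0,"z":0,"wx":0,"wy":0,"wz":0},{"fingers":0,"x":0,"y":0,"z":0,"wx":0,"wy":0,"wz":0},{"fingers":0,"x":0,"y":0,"z":0,"wx":0,"wy":0,"wz":0},{"fingers":0,"x":0,"y":0,"z":0,"wx":0,"wy":0,"wz":0},{"fingers":0,"x":0,"y":0,"z":-0.02,"wx":0,"wy":0,"wz":0},{"fingers":0,"x":0,"y":0,"z":-0.05,"wx":0,"wy":0,"wz":0},{"fingers":0,"x":0,"y":0,"z":-0.09,"wx":0,"wy":0,"wz":0},{"fingers":0,"x":0,"y":0,"z":-0.13,"wx":0,"wy":0,"wz":0},{"fingers":0,"x":0,"y":0,"z":-0.17,"wx":0,"wy":0,"wz":0},{"fingers":0,"x":-0.04,"y":-0.02,"z":-0.19,"wx":0,"wy":0,"wz":0},{"fingers":0,"x":-0.04,"y":-0.06,"z":-0.19,"wx":0,"wy":0,"wz":0},{"fingers":0,"x":-0.04,"y":-0.1,"z":-0.19,"wx":0,"wy":0,"wz":0},{"fingers":0,"x":-0.04,"y":-0.14,"z":-0.19,"wx":0,"wy":0,"wz":0},{"fingers":0,"x":-0.04,"y":-0.18,"z":-0.19,"wx":0,"wy":0,"wz":0},{"fingers":0,"x":-0.04,"y":-0.2,"z":-0.19,"wx":0,"wy":0,"wz":0},{"fingers":0,"x":-0.04,"y":-0.2,"z":-0.19,"wx":0,"wy":0,"wz":0},{"fingers":0,"x":-0.04,"y":-0.2,"z":-0.19,"wx":0,"wy":0,"wz":0}]'

```text
time: 40.0
ee_pos: [0.4119, -0.3368, 0.209]
tcp_rot: [179.9, 0.1, 91.9]
wrist_force: [0.1, -0.8, -0.5]
opening: 0.0427
```

```bash
python3 mv.py; python3 - <<'E'
from h import *
for n in("wrist","side","top"):
    p,d=bot.camera(n); cv2.imwrite(f"pics/u_{n}.png",p);c=bot.get_calibration(n);W=cloud(c,d);h=cv2.cvtColor(p,cv2.COLOR_BGR2HSV)
    m=(d>0)&(W[...,2]>.015)&(W[...,2]<.06)&(abs(W[...,0]-.612)<.05)&(abs(W[...,1]+.283)<.09)&(h[...,0]<30)&(h[...,1]>60)
    if m.sum()>20:
        P=W[m];print(n,m.sum(),cv2.minAreaRect((P[:,:2]*1000).astype(np.float32)),np.percentile(P[:,2],[5,50,95]).round(4))
    m=((h[...,0]<6)|(h[...,0]>174))&(h[...,1]>150)&(abs(W[...,0]-.655)<.04)&(abs(W[...,1]+.019)<.04)&(W[...,2]>.1)
    if m.sum(): print(n,'cap',m.sum(),np.median(W[m],axis=0))
E
```

```text
t 40.0 p [ 0.4119 -0.3368  0.209 ] rpy [1.7993e+02 6.0000e-02 9.1890e+01] F [ 0.1 -0.8 -0.5] open 0.0427 q [-39.   2.   3.  91.   0.  49.]
wrist 5098 ((611.1336059570312, -281.98297119140625), (40.832820892333984, 143.19125366210938), 2.1657984256744385) [0.0203 0.032  0.0436]
side 485 ((608.445068359375, -315.4390563964844), (43.495391845703125, 77.23971557617188), 3.79689884185791) [0.0183 0.0396 0.0454]
side cap 29 [ 0.65190384 -0.02076858  0.12263865]
top 512 ((610.4691162109375, -282.13592529296875), (40.06887435913086, 144.49871826171875), 1.4280478954315186) [0.0219 0.0381 0.0454]
top cap 38 [ 0.65328529 -0.01921196  0.1227898 ]
```

View pics/u_side.png

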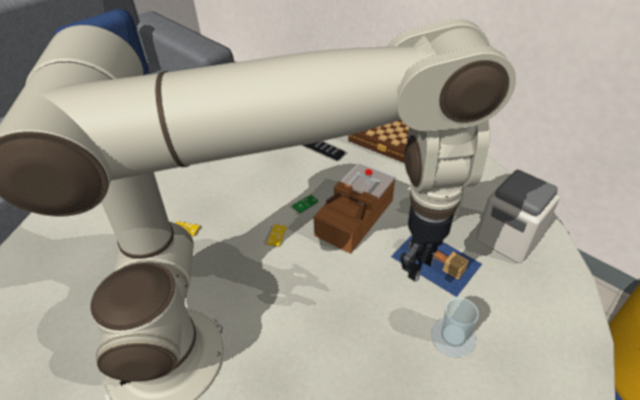

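View pics/u_wrist.png

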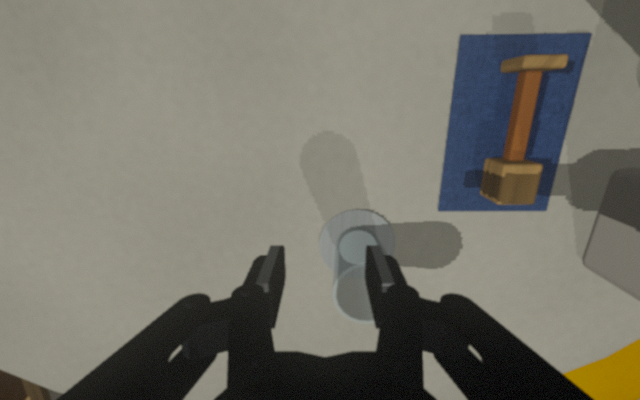

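View pics/u_top.png

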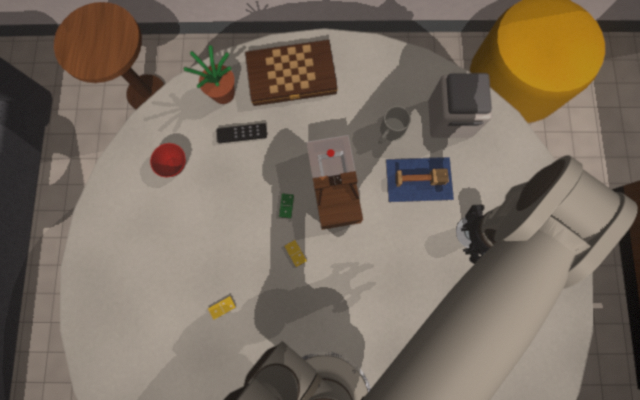

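```bash
python3 -c "
from workcell import bot
print(bot.job_done())"
```

```text
the job is handed in; nothing more can be done
None
```

The job is done and handed in at about 40 s of the 210 s allowed. It reports no verdict, so what follows is from my own last checks.

- **Tiles:** Four brown tiles were present, and I pushed all of them through the slot. After each push, the depth seen through the notch rose by one tile (about 15, 25, 36 and 46 mm), so they lie stacked inside, below the slot. I saw no other brown tile in any picture; the spots hidden behind the arm were clear in other pictures.
- **Catch:** I pressed it down with the mallet head until it bottomed out, with the force on the wrist rising to about 18 N. The cap's top now measures 122–123 mm above the table, against 123 mm when fully down.
- **Mallet:** It lies level on the mat. Its middle is at about (0.611, −0.282), within a few millimetres of the mat's middle at about (0.612, −0.282).
- **Other things:** The bystanders I could see in the last pictures (bowl, mug, remote, tumbler) look unmoved. I judged this by eye and did not measure it. The arm was clear of everything, hovering above the tumbler.

Two small things went differently than planned. My first move call was refused for missing fields, and nothing moved. When I gripped the mallet, the fingertips touched the table lightly (about 8 N), which had no effect on the rest.

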